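Load the die-insert carrier and index it to the gauging station

ROBOT

A 6-joint arm with a two-finger parallel gripper is mounted at the origin on the work surface. World frame = base frame: x ahead of the robot, y to its left, z up, the work surface at z = 0. Lengths are in m, angles in rad, forces in N, time in s.
With the tool pointing down it reaches from about 0.3 to 0.875 m from the base axis. Payload 6.4 kg.
Tool frame: the origin (TCP) lies between the finger pads; the fingertips stand 8 mm ahead of it and the grasp point (between the pads) lies 11 mm behind it; z points along the fingers, x is the direction in which the jaws open and shut, and the axes are right-handed (so a half turn about z gives the same grasp; the last joint's range is limited). The gripper opens to 85 mm and grips with 20 to 120 N. Pads are 22 mm wide; open, the fingers measure 114 mm over their backs; the gripper's body (76 mm by 85 mm) begins 54 mm behind the grasp point. The pads swing forward as they close: fully open they stand 13 mm farther back than shut.
Start: joints at [-1.312, 0.181, 1.607, -0, 1.354, -0.206], TCP at [0.258, -0.514, 0.239] pointing down, gripper open.
Joint ranges: [-2.99, 2.99], [-0.89, 2.07], [0.3, 2.58], [-1.14, 4.28], [0, 2.63], [-3.12, 3.12]. Speed limits (rad/s): [2.57, 2.57, 3.01, 3.14, 3.14, 3.14].

INTERFACE

Orientations are given as a unit quaternion [w, x, y, z].
In Python, from bench import ctrl gives the robot as it stands.
- The arm moves only by the tool drive_tool, never from a script. Its argument "commands" is a list of rows, each an object of numbers: "gripper": the closure, from 0 (fully open) to 1 (shut); "dx", "dy", "dz": the shift along the tool's x, y, z in cm; "turn": the turn about the tool's z in degrees. A call has 1 to 20 rows; each row is the pose to reach, as a shift and turn from the pose commanded when the call began, along the tool's axes at that moment; what a row does not reach only later rows make up. A row lasts 1/8 s, in which the tool goes at most 62.5 mm and 10.7 degrees, less where a joint would pass 70% of its speed; a pose out of reach is approached as far as the arm can. A call with a gripper value outside its range is refused whole. The fingers move at their own pace and stop on an object; the grip force is fixed at half the most. Time passes only in rows, so rows that repeat a pose let the fingers close. It gives the time, the measured TCP pose, the force and the opening at its end, in the units of the state.
- ctrl.get_obs(): the state, without advancing time (a new reading comes with each control period).
- ctrl.camera(name): name is "scene" or "top" or "wrist"; returns a dict with "image" (420x560x3 uint8, red, green, blue), "mtx" (3x3 intrinsics, pixels), "R" (3x3) and "t" (3): a world point X has camera coordinates R X + t. Camera axes: x right, y down, z forward; pixel columns grow to the right and rows downward; lengths in m; the calibration is good to about 2 mm. A picture is of the moment at which its call begins. There is no depth.
- ctrl.hand_in(): hands the job in, once; it reports no verdict.
The state is a dict: "time_s": time; "q": joint angles; "dq": joint speeds; "joint_efforts": joint torques, N m; "eef_pos": TCP position; "eef_rot": TCP orientation; "wrist_force": force on the tool from outside, world axes, zero at the start; "torque": the same for the moment, N m; "opening": opening from 0.0 (shut) to 1.0 (fully open).
Only numpy, scipy, OpenCV 4.12 (cv2) and the standard library are available. Lean on these libraries where they do the work, as an engineer would, in place of code of your own. Each camera call takes 0.05 s, during which the arm holds its last target.

TASK

Get the die inserts to the gauging station: lift the orange stop bar off the slideway and lay it flat in the grey tray, and stand every steel insert upright, flat on the bed of the blue carrier, while the carrier is still waiting at the loading end. Only then push the loaded carrier along its slide until it clicks into the station marked green. Also put the red scraper away, its blade slid fully home under the pale grey cover of the black dock, and do not disturb the die set, the loupe or the bottle.

Things in the scene. Friction and masses are not known exactly. Their poses are not given: they have to be found in the camera images.
- carrier (a joint): blue carrier's position on its slide, m: 0 at the loading end (robot's left), growing along the rail's -y (to the robot's right). Starts at 0 to 0.035. At 0.210, between the green stripes on the rail base, a spring-ball detent (the gauging station) pulls it in over the last 3 mm; entering or leaving takes about 10 N, plain sliding 3 N. End stop at 0.262. It cannot be lifted off.
- rail: fixed steel slideway, 100 mm wide (x), 500 mm long (y, from -255 to +245 mm), origin at its underside, base plate 12 mm thick, two guide rails 14 mm wide at x = -30 and +30 mm, their tops 26 mm above the bench. Its y axis is the slide direction; the carrier's centre is at y = 0.13 - joint value.
- carrier_bed (a point): centre of the carrier's bed, 36 mm above the bench, axes as the rail. Inside 76 (x) by 195 mm (y from -98.5 to +96.5), lip 8 mm high, 4 mm thick. At its +y end a yellow upright push plate, 60 mm wide, 6 mm thick, reaches 42 mm above the bed. Four inserts fit in one row along y, long sides along x, about 48 mm apart.
- push_face (a point): centre of the outer (+y) face of the yellow push plate, 25 mm above the bed: push here along the rail's -y.
- bar: loose orange stop bar 150 x 26 x 24 mm (x, y, z), 0.45 kg, origin at the centre of its underside; at the start it lies across the guide rails ahead of the carrier, 26 mm above the bench.
- bar_tray_in (a point): centre of the inner floor (4 mm above the bench) of the fixed grey tray, 200 (x) by 100 (y) mm outside, walls 4 mm thick reaching 14 mm above the bench; axes along the tray.
- insert1: steel die insert (two to four of the four are present; None from the start means absent): foot 64 x 40 x 18 mm (x, y, z) with a brass tang on top at the centre, 22 (x) x 20 (y) mm, from 18 to 52 mm above the underside; about 0.3 kg; origin at the centre of the foot's underside, z up.
- insert2: steel die insert (two to four of the four are present; None from the start means absent): foot 64 x 40 x 18 mm (x, y, z) with a brass tang on top at the centre, 22 (x) x 20 (y) mm, from 18 to 52 mm above the underside; about 0.3 kg; origin at the centre of the foot's underside, z up.
- insert3: steel die insert (two to four of the four are present; None from the start means absent): foot 64 x 40 x 18 mm (x, y, z) with a brass tang on top at the centre, 22 (x) x 20 (y) mm, from 18 to 52 mm above the underside; about 0.3 kg; origin at the centre of the foot's underside, z up.
- insert4: steel die insert (two to four of the four are present; None from the start means absent): foot 64 x 40 x 18 mm (x, y, z) with a brass tang on top at the centre, 22 (x) x 20 (y) mm, from 18 to 52 mm above the underside; about 0.3 kg; origin at the centre of the foot's underside, z up.
- scraper: flat scraper, 0.15 kg: red handle 95 x 22 x 26 mm (x from -47.5 to +47.5 mm), steel blade 44 mm wide, 3 mm thick, flush with the handle's underside, pointing to +x, its edge at x = 122.5 mm. Origin on the underside below the middle of the handle; centre of mass about 15 mm ahead of it.
- scraper_tip (a point): middle of the blade's edge on its underside, 122.5 mm ahead of the scraper's origin.
- dock: fixed black scraper dock, base plate 200 (x) x 72 (y) x 6 mm, origin at the underside centre. At its +x end a pale grey cover makes a slot 52 mm wide, 10 mm high (6 to 16 mm above the bench, cover top at 22 mm) from x = 30 mm (mouth, facing -x) to the end wall at x = 92 mm. The handle rests on the base plate in front of the cover.
- dock_mouth (a point): middle of the slot mouth, on the slot floor; axes as the dock (+x is into the slot).
- dock_end (a point): middle of the slot's end wall, on the slot floor: the blade's edge comes here when fully home.
- dieset: heavy die set with two plates and pillars, 90 x 84 x 123 mm, 3 kg, beyond the slideway; leave alone. Origin at underside.
- loupe: black loupe standing upright, 40 mm diameter, 50 mm high, beyond the slideway; leave alone. Origin at underside.
- ink: blue marking-ink bottle, 44 mm diameter, 100 mm high, beyond the slideway; leave alone. Origin at underside.
Mind the look-alikes: they are no part of the job. What is shaped like the insert1 but pink is not meant. There is more than one size of the part that bears bar_tray_in; the job needs the larger.

How it is judged:
On the way, in this order (a step that is already met when the one before it is completed fails the run):
1. The stop bar lies in the grey tray and all inserts present stand on the carrier, let go, while the carrier is still at the loading end (joint below 0.08) (x of bar in the frame of bar_tray_in between -0.03 and 0.03 m and y of bar in the frame of bar_tray_in between -0.036 and 0.036 m and z of bar in the frame of bar_tray_in between -0.004 and 0.006 m and x of insert1 in the frame of carrier_bed between -0.022 and 0.022 m and y of insert1 in the frame of carrier_bed between -0.085 and 0.085 m and z of insert1 in the frame of carrier_bed between -0.004 and 0.005 m and angle between each of insert1, insert2, insert3, insert4's own z axis and vertical below 0.1 rad and x of insert2 in the frame of carrier_bed between -0.022 and 0.022 m and y of insert2 in the frame of carrier_bed between -0.085 and 0.085 m and z of insert2 in the frame of carrier_bed between -0.004 and 0.005 m and x of insert3 in the frame of carrier_bed between -0.022 and 0.022 m and y of insert3 in the frame of carrier_bed between -0.085 and 0.085 m and z of insert3 in the frame of carrier_bed between -0.004 and 0.005 m and x of insert4 in the frame of carrier_bed between -0.022 and 0.022 m and y of insert4 in the frame of carrier_bed between -0.085 and 0.085 m and z of insert4 in the frame of carrier_bed between -0.004 and 0.005 m and contact force between the fingers and insert1 below 0.1 N and contact force between the fingers and insert2 below 0.1 N and contact force between the fingers and insert3 below 0.1 N and contact force between the fingers and insert4 below 0.1 N and contact force between the fingers and bar below 0.1 N and value of joint carrier below 0.08 m), for 0.2 s.
2. The loaded carrier is in the detent of the gauging station (x of insert1 in the frame of carrier_bed between -0.022 and 0.022 m and y of insert1 in the frame of carrier_bed between -0.085 and 0.085 m and z of insert1 in the frame of carrier_bed between -0.004 and 0.005 m and angle between each of insert1, insert2, insert3, insert4's own z axis and vertical below 0.1 rad and x of insert2 in the frame of carrier_bed between -0.022 and 0.022 m and y of insert2 in the frame of carrier_bed between -0.085 and 0.085 m and z of insert2 in the frame of carrier_bed between -0.004 and 0.005 m and x of insert3 in the frame of carrier_bed between -0.022 and 0.022 m and y of insert3 in the frame of carrier_bed between -0.085 and 0.085 m and z of insert3 in the frame of carrier_bed between -0.004 and 0.005 m and x of insert4 in the frame of carrier_bed between -0.022 and 0.022 m and y of insert4 in the frame of carrier_bed between -0.085 and 0.085 m and z of insert4 in the frame of carrier_bed between -0.004 and 0.005 m and value of joint carrier between 0.206 and 0.214 m), for 0.2 s.
At the end, for the whole second after the job is handed in: Carrier in the detent (joint 0.206 to 0.214); every insert upright, flat on the bed (within 5 mm, 0.1 rad); bar flat on the floor of the grey tray; scraper in the dock, blade edge within 12 mm of the slot end, lined up within 0.15 rad; all at rest (all of step 2 and x of bar in the frame of bar_tray_in between -0.03 and 0.03 m and y of bar in the frame of bar_tray_in between -0.036 and 0.036 m and z of bar in the frame of bar_tray_in between -0.004 and 0.006 m and x of scraper_tip in the frame of dock_end between -0.012 and 0.004 m and y of scraper_tip in the frame of dock_end between -0.012 and 0.012 m and z of scraper_tip in the frame of dock_end between -0.004 and 0.009 m and angle between the x axis of scraper and the x axis of dock, either way round below 0.15 rad and angle between scraper's own z axis and vertical below 0.12 rad and linear speed of each of insert1, insert2, insert3, insert4, bar, scraper below 0.02 m/s and velocity of joint carrier between -0.01 and 0.01 m/s); the robot touches nothing.
It fails at once if The die set is disturbed (moved more than 40 mm) (distance of dieset from where it was at the start of the episode above 0.04 m).
It fails at once if The loupe is disturbed (moved more than 40 mm) (distance of loupe from where it was at the start of the episode above 0.04 m).
It fails at once if The ink bottle is disturbed (moved more than 40 mm) (distance of ink from where it was at the start of the episode above 0.04 m).
Of insert1, insert2, insert3, insert4 only 2 to 4 are there at a start; the rules pass over those that are not, and their reading is None.
At some moment in a run one of insert1, insert2, insert3, insert4, scraper may be knocked a few centimetres aside while the robot is not near it.
Once in a run the grip may slacken for a moment while it holds something.
It also fails if it takes over 210 s, if anything falls off the work surface, if the arm or the gripper's body presses on something with over 40 N, if the wrist force passes 120 N, or if a joint passes its speed limit or range.

## Working session

There is one attempt and no reset: what is moved stays moved. The work goes in short steps, Python scripts to look and compute and a tool call to move; the robot and the scene stay as the last step left them, time stands still between calls to the robot, and variables do not carry over. Pictures are saved under pics/ and viewed, and the job is handed in when it is done.

Besides the shell and the picture viewer there is one more tool, called after "Call:" as name(argument=value, ...) on one line, values as JSON. drive_tool: Moves the arm, as the interface text tells. Its arguments: {"type":"object","properties":{"commands":{"type":"array","items":{"type":"object","properties":{"gripper":{"type":"number"},"dx":{"type":"number"},"dy":{"type":"number"},"dz":{"type":"number"},"turn":{"type":"number"}}}}},"required":["commands"]}

```bash
ls; mkdir -p pics
cat > h.py <<'E'
import numpy as np, cv2
from bench import ctrl
def snap(name,fn=None):
    c=ctrl.camera(name)
    if fn: cv2.imwrite('pics/'+fn,c['image'][:,:,::-1])
    return c
E
python3 - <<'E'
from h import *
o=ctrl.get_obs(); print({k:np.round(v,3) for k,v in o.items()})
for n in ['scene','top','wrist']:
    c=snap(n,n+'0.png'); np.savez('pics/%s0.npz'%n,**c); print(n,(-c['R'].T@c['t']).round(3), c['mtx'][0,0],c['R'].round(2).tolist())
E
```

```text
pics
{'time_s': np.float64(0.0), 'q': array([-1.312,  0.182,  1.608, -0.   ,  1.354, -0.206]), 'dq': array([-0.001, -0.001, -0.001,  0.001, -0.   , -0.   ]), 'joint_efforts': array([-1.0000e-03, -4.4487e+01, -3.5134e+01, -0.0000e+00,  9.0000e-03,
        0.0000e+00]), 'eef_pos': array([ 0.258, -0.513,  0.238]), 'eef_rot': array([-0.001,  0.851, -0.525, -0.001]), 'wrist_force': array([-0.146,  0.005, -0.17 ]), 'torque': array([ 0.011, -0.019,  0.013]), 'opening': np.float64(1.001)}
scene [ 1.161 -0.531  1.055] 450.85322667524673 [[0.6, 0.8, 0.01], [0.64, -0.47, -0.61], [-0.48, 0.38, -0.79]]
top [ 0.449 -0.053  1.33 ] 439.3607817737246 [[0.0, -1.0, 0.01], [-1.0, -0.01, -0.07], [0.07, -0.01, -1.0]]
wrist [ 0.331 -0.477  0.372] 373.88912776415907 [[0.45, -0.89, -0.0], [-0.85, -0.43, 0.32], [-0.29, -0.14, -0.95]]
```

View pics/scene0.png

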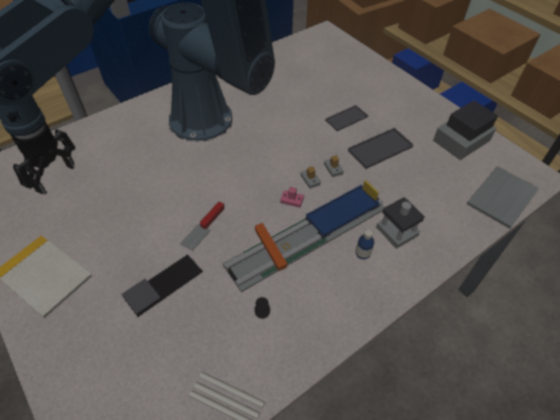

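View pics/top0.png

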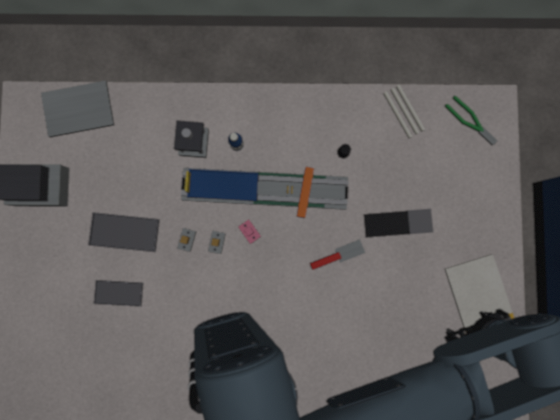

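View pics/wrist0.png

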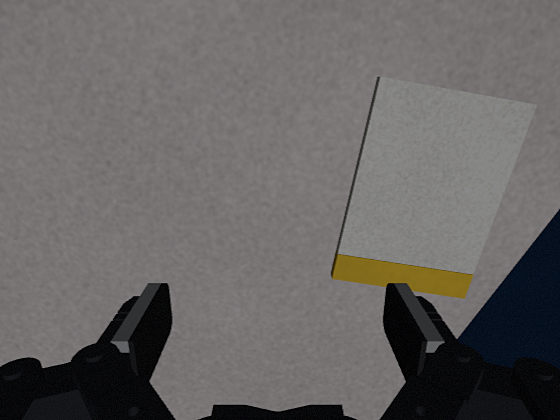

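Run:
```python
from h import *
t=cv2.imread('pics/top0.png'); s=cv2.imread('pics/scene0.png')
a=cv2.resize(t[150:320,80:450],None,fx=2.16,fy=2.16,interpolation=cv2.INTER_CUBIC); cv2.imwrite('pics/topc.png',cv2.convertScaleAbs(a,alpha=1.6))
b=cv2.resize(s[90:320,110:420],None,fx=2.5,fy=2.5,interpolation=cv2.INTER_CUBIC); cv2.imwrite('pics/scenec.png',cv2.convertScaleAbs(b,alpha=1.6))
```

```text
(no output)
```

View pics/topc.png

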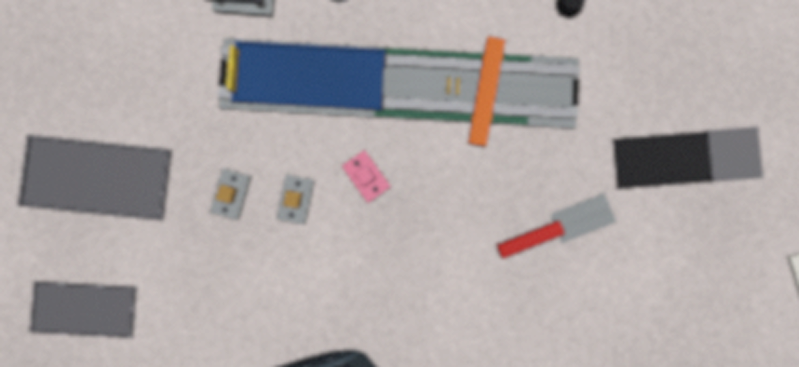

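View pics/scenec.png

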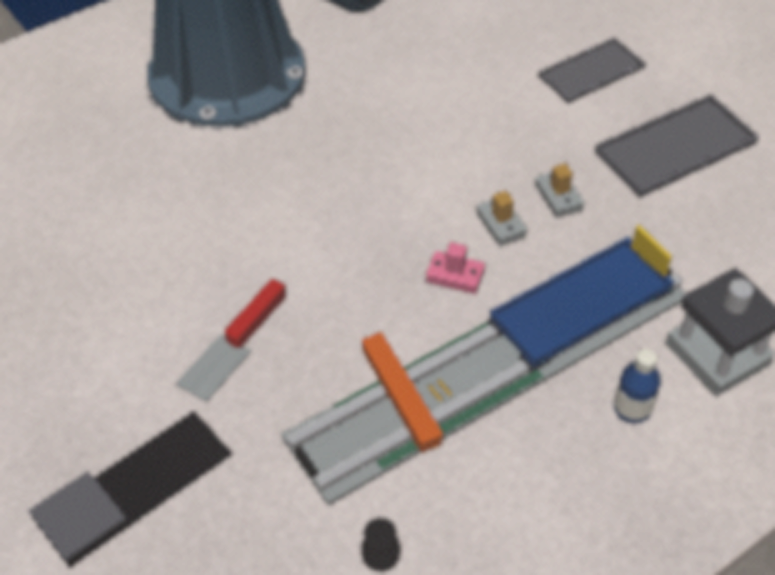

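```bash
cat >> h.py <<'E'
def ray(c,px,z):
    d=c['R'].T@np.linalg.solve(c['mtx'],[px[0],px[1],1.]); o=-c['R'].T@c['t']
    return o+d*(z-o[2])/d[2]
def tri(cs,pxs):
    A=[];b=[]
    for c,p in zip(cs,pxs):
        d=c['R'].T@np.linalg.solve(c['mtx'],[p[0],p[1],1.]); d/=np.linalg.norm(d); o=-c['R'].T@c['t']
        P=np.eye(3)-np.outer(d,d); A.append(P); b.append(P@o)
    A=np.vstack(A); b=np.hstack(b); x,r,_,_=np.linalg.lstsq(A,b,rcond=None); return x, np.linalg.norm(A@x-b)
def blobs(c,lo,hi,amin=15,roi=None):
    h=cv2.cvtColor(c['image'],cv2.COLOR_RGB2HSV); m=cv2.inRange(h,np.array(lo),np.array(hi))
    if roi: k=np.zeros_like(m); k[roi[1]:roi[3],roi[0]:roi[2]]=255; m&=k
    cs,_=cv2.findContours(m,cv2.RETR_EXTERNAL,cv2.CHAIN_APPROX_NONE)
    return sorted([q for q in cs if cv2.contourArea(q)>=amin],key=lambda q:-cv2.contourArea(q))
def rectw(c,q,z):
    w=np.array([ray(c,p[0],z)[:2] for p in q]).astype(np.float32)
    (cx,cy),(a,b),an=cv2.minAreaRect(w)
    if b>a:a,b,an=b,a,an+90
    an=(an+90)%180-90
    return round(float(cx),4),round(float(cy),4),round(float(a),3),round(float(b),3),round(float(an),1)
def load(n):
    return dict(np.load('pics/%s.npz'%n))
RNG={'orange':((5,150,80),(14,255,255)),'red':((0,170,60),(4,255,255)),'red2':((174,170,60),(180,255,255)),'brass':((14,90,60),(24,255,255)),'yellow':((22,150,70),(32,255,255)),'blue':((105,120,40),(125,255,255)),'dark':((0,0,0),(180,255,55))}
E
python3 - <<'E'
from h import *
T=load('top0');S=load('scene0')
for n,c in (('top',T),('scene',S)):
    h=cv2.cvtColor(c['image'],cv2.COLOR_RGB2HSV)
    pts={'top':dict(ins=(186,240),bar=(305,190),red=(325,262),blade=(350,250),blk=(385,224),cov=(421,221),tray=(124,232),blue=(220,186),yel=(186,181),bench=(280,280),green=(330,169)),'scene':dict(ins=(334,160),bar=(270,245),red=(213,214),blade=(195,236))}[n]
    print(n,{k:h[v[1],v[0]].tolist() for k,v in pts.items()})
    for k,(lo,hi) in RNG.items():
        if k=='dark': continue
        for q in blobs(c,lo,hi)[:6]:
            M=cv2.moments(q); print(k,round(M['m10']/M['m00'],1),round(M['m01']/M['m00'],1),cv2.contourArea(q),rectw(c,q,dict(orange=.05,red=.026,red2=.026,brass=.052,yellow=.078,blue=.044)[k]))
E
```

```text
top {'ins': [19, 138, 94], 'bar': [11, 182, 129], 'red': [1, 184, 115], 'blade': [98, 11, 92], 'blk': [135, 18, 28], 'cov': [120, 7, 73], 'tray': [110, 11, 67], 'blue': [108, 167, 75], 'yel': [25, 156, 116], 'bench': [5, 12, 123], 'green': [4, 14, 126]}
orange 304.8 192.0 300.5 (0.6025, -0.1385, 0.145, 0.024, -10.0)
red 325.3 260.4 108.5 (0.402, -0.1998, 0.086, 0.014, -68.1)
brass 184.2 239.2 36.0 (0.4621, 0.2117, 0.02, 0.019, 71.9)
brass 215.0 241.9 32.0 (0.4546, 0.1226, 0.017, 0.017, -89.7)
brass 511.1 315.6 15.5 (0.247, -0.733, 0.016, 0.012, 25.5)
yellow 187.0 181.3 22.5 (0.6271, 0.2019, 0.049, 0.006, 1.2)
blue 223.1 184.6 1671.5 (0.6238, 0.1041, 0.199, 0.08, 86.8)
blue 236.1 142.7 34.0 (0.7515, 0.0659, 0.032, 0.022, -60.0)
scene {'ins': [18, 138, 96], 'bar': [10, 188, 121], 'red': [0, 174, 104], 'blade': [75, 6, 92]}
orange 270.7 246.6 391.5 (0.6067, -0.1388, 0.152, 0.027, -9.6)
red 211.2 213.9 89.5 (0.4042, -0.2, 0.086, 0.014, -68.4)
brass 470.9 52.6 12824.0 (0.2234, 1.073, 1.103, 0.622, 10.4)
brass 537.2 10.7 1030.0 (0.3229, 1.5061, 0.304, 0.269, 54.6)
brass 52.1 102.7 999.0 (-0.3357, -0.3967, 0.262, 0.091, -5.5)
brass 520.6 138.8 649.5 (0.7485, 0.7681, 0.207, 0.059, -0.1)
brass 21.6 254.8 441.0 (0.2468, -0.6797, 0.14, 0.03, -72.6)
brass 313.1 13.5 136.5 (-0.268, 0.7325, 0.203, 0.063, -35.8)
yellow 20.6 255.8 278.0 (0.2718, -0.6768, 0.13, 0.022, -73.1)
yellow 369.9 189.8 80.0 (0.6378, 0.1946, 0.063, 0.02, -4.4)
blue 126.8 51.0 5858.0 (-0.5155, 0.0023, 0.727, 0.415, -42.1)
blue 341.5 210.4 1386.0 (0.6275, 0.1051, 0.201, 0.081, 87.3)
blue 418.5 67.0 894.5 (0.2774, 0.81, 0.232, 0.116, -0.1)
blue 279.5 17.0 769.0 (-0.3209, 0.585, 0.32, 0.113, -35.4)
blue 467.1 96.0 656.0 (0.5185, 0.8088, 0.171, 0.12, 0.7)
blue 365.5 243.0 71.5 (0.752, 0.077, 0.033, 0.028, 38.0)
```

```bash
cat >> h.py <<'E'
from scipy.spatial.transform import Rotation as Ro
def st(): return ctrl.get_obs()
def Rm(o): w,x,y,z=o['eef_rot']; return Ro.from_quat([x,y,z,w]).as_matrix()
def togo(x,y,z,jaw=None):
    "shift in tool axes (cm) and turn (deg) to world TCP target with jaw axis at yaw jaw deg (mod 180)"
    o=st(); R=Rm(o); d=R.T@(np.array([x,y,z])-o['eef_pos'])*100
    cur=np.degrees(np.arctan2(R[1,0],R[0,0])); out=dict(dx=d[0].round(2),dy=d[1].round(2),dz=d[2].round(2))
    if jaw is not None:
        t=(-(jaw-cur)+90)%180-90; out['turn']=(round(t,1)); out['alt']=round(t-180*np.sign(t),1)
    print(out,'cur yaw',cur.round(1),'q6',o['q'][5].round(2),'q1',o['q'][0].round(2),'t',o['time_s'].round(1),'tcp',o['eef_pos'].round(4),'F',o['wrist_force'].round(1),'op',o['opening'].round(3))
E
python3 -c "
from h import *
togo(.604,-.138,.20,80.2)"
```

```text
Traceback (most recent call last):
  File "h.py", line 39, in togo
    print(out,'cur yaw',cur.round(1),'q6',o['q'][5].round(2),'q1',o['q'][0].round(2),'t',o['time_s'].round(1),'tcp',o['eef_pos'].round(4),'F',o['wrist_force'].round(1),'op',o['opening'].round(3))
                                                                                         ^^^^^^^^^^^^^^^^^
AttributeError: 'float' object has no attribute 'round'
```

```bash
sed -i "s/o\['time_s'\].round(1)/round(float(o['time_s']),2)/;s/o\['opening'\].round(3)/round(float(o['opening']),3)/" h.py
python3 -c "
from h import *
togo(.604,-.138,.20,80.2)"
```

```text
{'dx': np.float64(-18.05), 'dy': np.float64(-47.79), 'dz': np.float64(3.9), 'turn': np.float64(36.4), 'alt': np.float64(-143.6)} cur yaw -63.4 q6 -0.21 q1 -1.31 t 0.15 tcp [ 0.2577 -0.5136  0.2386] F [-0.8  0.3 -0.8] op 1.004
```

Call:
drive_tool(commands=[{"dx": -18, "dy": -47.8, "dz": 3.9, "turn": 36, "gripper": 0}, {"dx": -18, "dy": -47.8, "dz": 3.9, "turn": 36, "gripper": 0}, {"dx": -18, "dy": -47.8, "dz": 3.9, "turn": 36, "gripper": 0}, {"dx": -18, "dy": -47.8, "dz": 3.9, "turn": 36, "gripper": 0}, {"dx": -18, "dy": -47.8, "dz": 3.9, "turn": 36, "gripper": 0}, {"dx": -18, "dy": -47.8, "dz": 3.9, "turn": 36, "gripper": 0}, {"dx": -18, "dy": -47.8, "dz": 3.9, "turn": 36, "gripper": 0}, {"dx": -18, "dy": -47.8, "dz": 3.9, "turn": 36, "gripper": 0}, {"dx": -18, "dy": -47.8, "dz": 3.9, "turn": 36, "gripper": 0}, {"dx": -18, "dy": -47.8, "dz": 3.9, "turn": 36, "gripper": 0}, {"dx": -18, "dy": -47.8, "dz": 3.9, "turn": 36, "gripper": 0}, {"dx": -18, "dy": -47.8, "dz": 3.9, "turn": 36, "gripper": 0}])

```text
time_s: 1.65
eef_pos: [0.6036, -0.1404, 0.2005]
eef_rot: [-0.0, -0.646, 0.763, -0.0]
wrist_force: [0.3, -0.9, 0.7]
opening: 1.0
```

Run:
```python
from h import *
c=snap('wrist','w1.png')
for q in blobs(c,*RNG['orange'],amin=200): print(rectw(c,q,.05),cv2.contourArea(q))
snap('top','t1.png'); togo(.604,-.138,.03,80.2)
```

```text
(0.6036, -0.1364, 0.148, 0.025, -10.1) 5557.0
{'dx': np.float64(-0.22), 'dy': np.float64(0.02), 'dz': np.float64(17.06), 'turn': np.float64(0.3), 'alt': np.float64(-179.7)} cur yaw -99.5 q6 1.32 q1 -0.42 t 1.75 tcp [ 0.6038 -0.1402  0.2006] F [-0.2 -0.2 -0.3] op 0.993
```

View pics/w1.png

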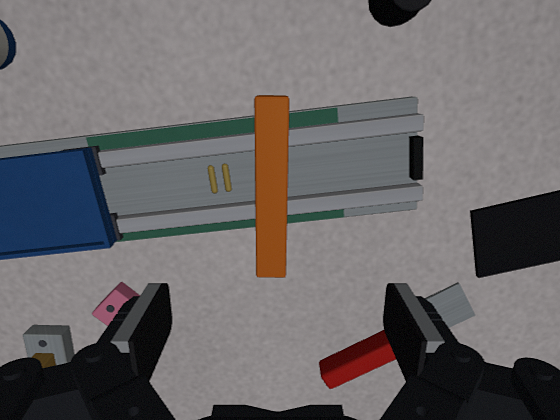

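View pics/t1.png

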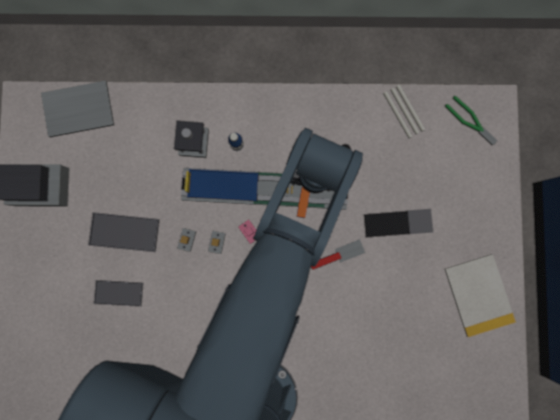

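Call:
drive_tool(commands=[{"dx": -0.3, "dy": 0, "dz": 6, "turn": 0.5, "gripper": 0}, {"dx": -0.3, "dy": 0, "dz": 12, "turn": 0.5, "gripper": 0}, {"dx": -0.3, "dy": 0, "dz": 15, "turn": 0.5, "gripper": 0}, {"dx": -0.3, "dy": 0, "dz": 17, "turn": 0.5, "gripper": 0}, {"dx": -0.3, "dy": 0, "dz": 17, "turn": 0.5, "gripper": 0.3}, {"dx": -0.3, "dy": 0, "dz": 17, "turn": 0.5, "gripper": 1}, {"dx": -0.3, "dy": 0, "dz": 17, "turn": 0.5, "gripper": 1}, {"dx": -0.3, "dy": 0, "dz": 17, "turn": 0.5, "gripper": 1}, {"dx": -0.3, "dy": 0, "dz": 17, "turn": 0.5, "gripper": 1}, {"dx": -0.3, "dy": 0, "dz": 17, "turn": 0.5, "gripper": 1}])

```text
time_s: 3.0
eef_pos: [0.6062, -0.1363, 0.0322]
eef_rot: [0.001, -0.644, 0.765, -0.001]
wrist_force: [-1.9, 0.9, 7.1]
opening: 0.291
```

Run:
```python
from h import *
snap('wrist','w2.png'); togo(.604,-.138,.03,80.2)
# tray rectangles by corner: threshold V 50..85 low sat in top0
T=load('top0'); h=cv2.cvtColor(T['image'],cv2.COLOR_RGB2HSV)
for q in blobs(T,(80,0,45),(140,60,85),200,roi=(80,190,450,320)): print(rectw(T,q,.014),rectw(T,q,.0),rectw(T,q,.022))
for q in blobs(T,(80,0,0),(140,80,45),200,roi=(80,190,450,320)): print('dark',rectw(T,q,.006))
```

```text
{'dx': np.float64(0.21), 'dy': np.float64(0.19), 'dz': np.float64(0.22), 'turn': np.float64(-0.1), 'alt': np.float64(179.9)} cur yaw -99.9 q6 1.33 q1 -0.41 t 3.05 tcp [ 0.6062 -0.1362  0.0322] F [-0.8  1.4  7.2] op 0.292
(0.4836, 0.401, 0.195, 0.094, 84.4) (0.484, 0.4059, 0.197, 0.095, 84.4) (0.4834, 0.3983, 0.194, 0.094, 84.4)
(0.3039, 0.4112, 0.134, 0.066, 87.1) (0.3024, 0.4161, 0.136, 0.066, 87.1) (0.3048, 0.4084, 0.133, 0.065, 87.1)
(0.5207, -0.485, 0.069, 0.067, -85.2) (0.5215, -0.4896, 0.069, 0.067, -85.2) (0.5203, -0.4824, 0.068, 0.066, -85.2)
dark (0.5129, -0.3888, 0.13, 0.062, -85.3)
```

View pics/w2.png

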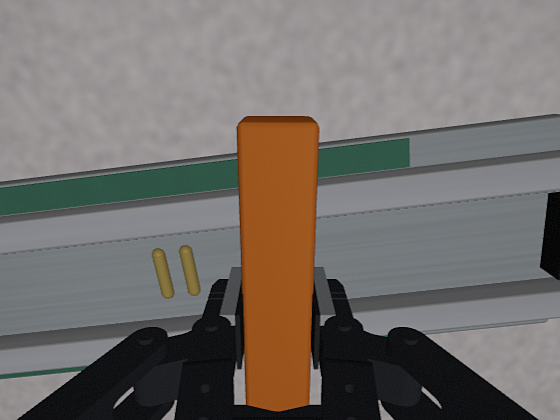

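Call:
drive_tool(commands=[{"dz": -6, "gripper": 1}, {"dz": -12, "gripper": 1}, {"dz": -12, "gripper": 1}])

```text
invalid input at $.commands[0]: expected keys gripper, dx, dy, dz, turn
```

Run:
```python
from h import *
togo(.484,.402,.15,-5.6)
```

```text
{'dx': np.float64(-50.93), 'dy': np.float64(21.22), 'dz': np.float64(-11.87), 'turn': np.float64(85.7), 'alt': np.float64(-94.3)} cur yaw -99.9 q6 1.33 q1 -0.41 t 3.05 tcp [ 0.6062 -0.1362  0.0322] F [-0.8  1.4  7.2] op 0.292
```

Call:
drive_tool(commands=[{"dx": 0, "dy": 0, "dz": -6, "turn": 0, "gripper": 1}, {"dx": 0, "dy": 0, "dz": -12, "turn": 0, "gripper": 1}, {"dx": -5, "dy": 2, "dz": -12, "turn": -8, "gripper": 1}, {"dx": -10, "dy": 4, "dz": -12, "turn": -17, "gripper": 1}, {"dx": -15, "dy": 6.2, "dz": -12, "turn": -26, "gripper": 1}, {"dx": -20, "dy": 8.3, "dz": -12, "turn": -35, "gripper": 1}, {"dx": -25, "dy": 10.4, "dz": -12, "turn": -44, "gripper": 1}, {"dx": -30, "dy": 12.5, "dz": -12, "turn": -53, "gripper": 1}, {"dx": -35, "dy": 14.6, "dz": -12, "turn": -62, "gripper": 1}, {"dx": -40, "dy": 16.7, "dz": -12, "turn": -71, "gripper": 1}, {"dx": -45, "dy": 18.8, "dz": -12, "turn": -80, "gripper": 1}, {"dx": -48, "dy": 20, "dz": -12, "turn": -88, "gripper": 1}, {"dx": -50.9, "dy": 21.2, "dz": -12, "turn": -94.3, "gripper": 1}, {"dx": -50.9, "dy": 21.2, "dz": -12, "turn": -94.3, "gripper": 1}, {"dx": -50.9, "dy": 21.2, "dz": -12, "turn": -94.3, "gripper": 1}])

```text
time_s: 4.92
eef_pos: [0.4826, 0.4013, 0.1495]
eef_rot: [0.001, 0.999, -0.049, -0.001]
wrist_force: [0.1, -0.2, -5.2]
opening: 0.291
```

Run:
```python
from h import *
snap('wrist','w3.png');snap('scene','s3.png'); togo(.484,.402,.014,-5.6)
```

```text
{'dx': np.float64(0.07), 'dy': np.float64(-0.13), 'dz': np.float64(13.59), 'turn': np.float64(-0.1), 'alt': np.float64(179.9)} cur yaw -5.7 q6 0.6 q1 0.5 t 5.03 tcp [0.4832 0.4009 0.1499] F [ 0.5 -0.4 -5.1] op 0.289
```

View pics/w3.png

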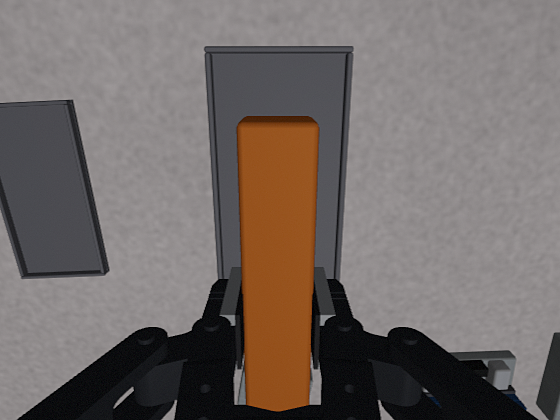

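View pics/s3.png

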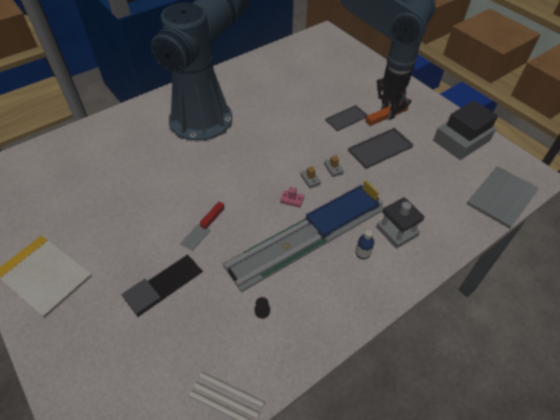

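Run:
```python
from h import *
c=snap('wrist')
a=ray(c,(206,48),.014);b=ray(c,(352,47),.014);m=(a+b)/2
print(a,b,np.linalg.norm(a-b)); d=(b-a)/np.linalg.norm(b-a); n=np.array([d[1],-d[0],0]); n*=np.sign(-n[1]); print('centre',m+.1*n, np.degrees(np.arctan2(d[1],d[0])))
```

```text
[0.44551056 0.50848355 0.014     ] [0.54191108 0.49964253 0.014     ] 0.09680507747060775
centre [0.48457801 0.40448096 0.014     ] -5.24001563034713
```

Call:
drive_tool(commands=[{"dx": 0, "dy": -0.2, "dz": 6, "turn": 0, "gripper": 1}, {"dx": 0.1, "dy": -0.3, "dz": 11, "turn": 0, "gripper": 1}, {"dx": 0.1, "dy": -0.3, "dz": 13, "turn": 0, "gripper": 1}, {"dx": 0.1, "dy": -0.3, "dz": 13.6, "turn": 0, "gripper": 1}, {"dx": 0.1, "dy": -0.3, "dz": 13.7, "turn": 0, "gripper": 1}])

```text
time_s: 5.7
eef_pos: [0.486, 0.4054, 0.015]
eef_rot: [-0.001, 0.999, -0.049, 0.001]
wrist_force: [0.5, 0.0, -5.7]
opening: 0.29
```

Call:
drive_tool(commands=[{"dx": 0, "dy": 0, "dz": 0, "turn": 0, "gripper": 0.5}, {"dx": 0, "dy": 0, "dz": 0, "turn": 0, "gripper": 0.5}, {"dx": 0, "dy": 0, "dz": 0, "turn": 0, "gripper": 0.5}, {"dx": 0, "dy": 0, "dz": -6, "turn": 0, "gripper": 0.5}, {"dx": 0, "dy": 0, "dz": -12, "turn": 0, "gripper": 0}, {"dx": 0, "dy": 0, "dz": -18, "turn": 0, "gripper": 0}, {"dx": 0, "dy": 0, "dz": -18, "turn": 0, "gripper": 0}])

```text
time_s: 6.58
eef_pos: [0.488, 0.4069, 0.201]
eef_rot: [-0.004, 0.999, -0.048, 0.006]
wrist_force: [-0.0, -0.3, -0.5]
opening: 0.999
```

Run:
```python
from h import *
c=snap('wrist','w4.png'); S=snap('scene','s4.png')
for q in blobs(c,*RNG['orange'],amin=200): print(rectw(c,q,.028),cv2.contourArea(q))
np.savez('pics/s4.npz',**S)
for k in ['orange','brass']:
  for q in blobs(S,*RNG[k],amin=10,roi=(230,90,420,320)): M=cv2.moments(q); print(k,M['m10']/M['m00'],M['m01']/M['m00'],rectw(S,q,.028 if k=='orange' else .052))
togo(.462,.205,.15,-18)
```

```text
(0.4846, 0.4022, 0.147, 0.025, 84.3) 4753.0
orange 380.2043692741367 144.84848484848484 (0.4881, 0.3994, 0.151, 0.03, 85.0)
brass 370.11654135338347 189.66666666666666 (0.623, 0.214, 0.075, 0.03, -4.5)
brass 334.0647249190938 160.89644012944981 (0.4705, 0.2069, 0.044, 0.019, -40.8)
brass 310.71666666666664 171.86 (0.4646, 0.1193, 0.042, 0.018, -39.0)
{'dx': np.float64(-0.34), 'dy': np.float64(20.14), 'dz': np.float64(4.42), 'turn': np.float64(12.4), 'alt': np.float64(-167.6)} cur yaw -5.6 q6 0.61 q1 0.51 t 6.67 tcp [0.4848 0.4051 0.1944] F [ 0.2 -0.1 -0.2] op 1.0
```

View pics/w4.png

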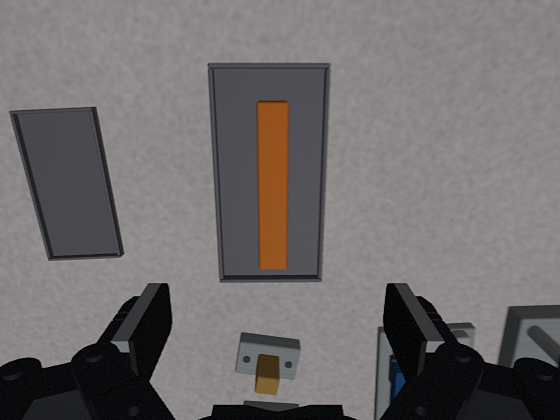

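Call:
drive_tool(commands=[{"dx": -1, "dy": 6, "dz": 0, "turn": 0, "gripper": 0}, {"dx": -1, "dy": 12, "dz": 0, "turn": 0, "gripper": 0}, {"dx": -1, "dy": 18, "dz": 0, "turn": 0, "gripper": 0}, {"dx": -1, "dy": 24, "dz": 0, "turn": 0, "gripper": 0}, {"dx": -1, "dy": 30, "dz": 0, "turn": 0, "gripper": 0}, {"dx": -1, "dy": 30, "dz": 0, "turn": 0, "gripper": 0}, {"dx": -1, "dy": 30, "dz": 0, "turn": 0, "gripper": 0}])

```text
time_s: 7.55
eef_pos: [0.4447, 0.1072, 0.1921]
eef_rot: [-0.0, 0.999, -0.049, -0.001]
wrist_force: [0.8, -0.6, 0.8]
opening: 0.995
```

Run:
```python
from h import *
c=snap('wrist','w5.png'); np.savez('pics/w5.npz',**c)
togo(.462,.205,.15,-18)
```

```text
{'dx': np.float64(0.77), 'dy': np.float64(-9.83), 'dz': np.float64(4.23), 'turn': np.float64(12.4), 'alt': np.float64(-167.6)} cur yaw -5.6 q6 0.07 q1 -0.02 t 7.6 tcp [0.4449 0.1078 0.1923] F [0.4 0.1 0.7] op 1.0
```

View pics/w5.png

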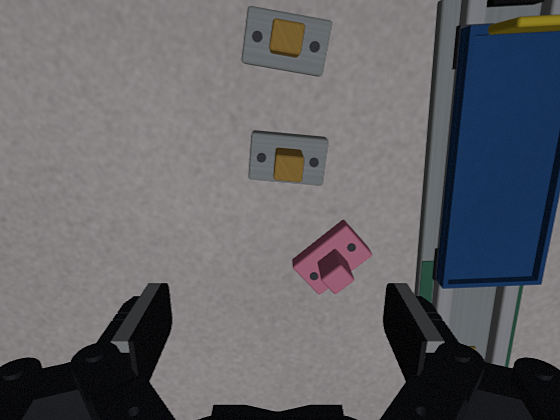

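Run:
```python
from h import *
c=load('w5')
im=c['image'][0:200,200:560]; cv2.imwrite('pics/w5c.png',cv2.convertScaleAbs(cv2.resize(im,None,fx=2.2,fy=2.2,interpolation=cv2.INTER_CUBIC),alpha=1.5)[:,:,::-1])
T=load('top0')
for q in blobs(c,(12,90,60),(24,255,255),100,roi=(200,0,400,300)): 
    print('brass',cv2.boundingRect(q),rectw(c,q,.052))
for q in blobs(c,(80,14,90),(120,60,160),300,roi=(220,0,400,210)):
    print('foot',cv2.boundingRect(q),rectw(c,q,.018))
```

```text
brass (269, 19, 36, 38) (0.4604, 0.2163, 0.021, 0.021, -14.8)
brass (274, 151, 30, 31) (0.4541, 0.1291, 0.022, 0.021, 79.4)
foot (243, 7, 88, 68) (0.4608, 0.2175, 0.062, 0.038, -14.7)
foot (249, 134, 78, 51) (0.454, 0.1277, 0.062, 0.038, -10.7)
```

View pics/w5c.png

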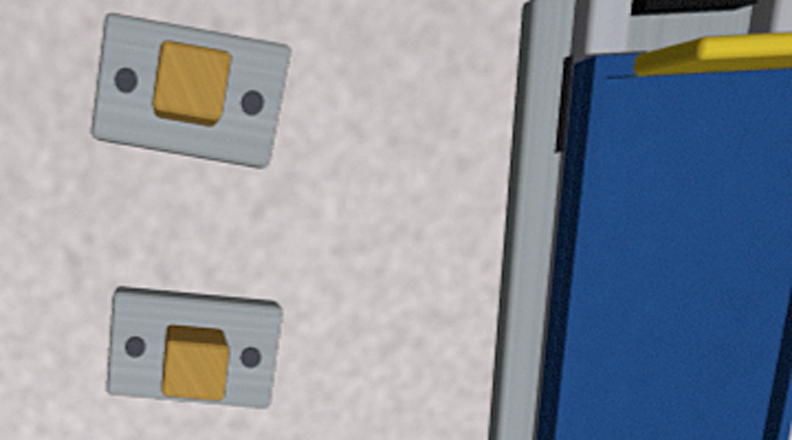

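Run:
```python
from h import *
togo(.4605,.2165,.032,-14.7)
```

```text
{'dx': np.float64(0.54), 'dy': np.float64(-10.96), 'dz': np.float64(16.03), 'turn': np.float64(9.1), 'alt': np.float64(-170.9)} cur yaw -5.6 q6 0.07 q1 -0.02 t 7.6 tcp [0.4449 0.1078 0.1923] F [0.4 0.1 0.7] op 1.0
```

Call:
drive_tool(commands=[{"dx": 0.3, "dy": -5.5, "dz": 3, "turn": 5, "gripper": 0}, {"dx": 0.5, "dy": -11, "dz": 7, "turn": 9, "gripper": 0}, {"dx": 0.5, "dy": -11, "dz": 8, "turn": 9, "gripper": 0}, {"dx": 0.5, "dy": -11, "dz": 8, "turn": 9, "gripper": 0}])

```text
time_s: 8.1
eef_pos: [0.4594, 0.2173, 0.1117]
eef_rot: [0.001, 0.992, -0.125, -0.002]
wrist_force: [-0.2, -0.6, -0.5]
opening: 1.0
```

Run:
```python
from h import *
c=snap('wrist','w6.png'); c5=load('w5')
for q in blobs(c,(12,90,60),(24,255,255),100,roi=(100,150,400,420)): print(cv2.boundingRect(q),rectw(c,q,.052))
togo(.4605,.2165,.032,-14.7)
```

```text
(263, 218, 38, 33) (0.4613, 0.2183, 0.021, 0.019, -14.2)
(289, 349, 34, 27) (0.4545, 0.1291, 0.021, 0.02, -10.9)
{'dx': np.float64(0.01), 'dy': np.float64(0.01), 'dz': np.float64(8.09), 'turn': np.float64(0.3), 'alt': np.float64(-179.7)} cur yaw -14.4 q6 0.46 q1 0.21 t 8.15 tcp [0.4605 0.2167 0.1129] F [ 0.4  1.4 -0.2] op 0.997
```

View pics/w6.png

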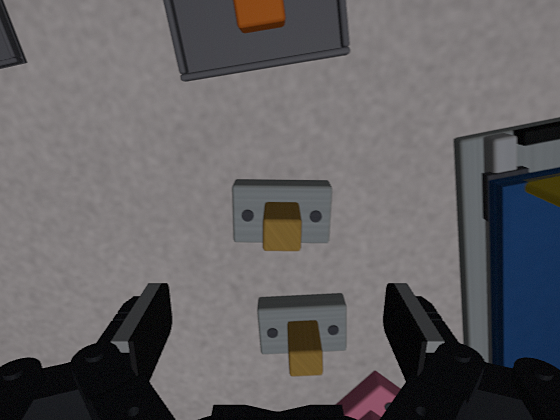

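Call:
drive_tool(commands=[{"dx": 0, "dy": 0, "dz": 5, "turn": 0, "gripper": 0}, {"dx": 0, "dy": 0, "dz": 8, "turn": 0, "gripper": 0}, {"dx": 0, "dy": 0, "dz": 8, "turn": 0, "gripper": 0.3}, {"dx": 0, "dy": 0, "dz": 8, "turn": 0, "gripper": 1}, {"dx": 0, "dy": 0, "dz": 8, "turn": 0, "gripper": 1}, {"dx": 0, "dy": 0, "dz": 8, "turn": 0, "gripper": 1}, {"dx": 0, "dy": 0, "dz": 8, "turn": 0, "gripper": 1}, {"dx": 0, "dy": 0, "dz": 8, "turn": 0, "gripper": 1}])

```text
time_s: 9.15
eef_pos: [0.4626, 0.2164, 0.0351]
eef_rot: [-0.0, 0.992, -0.127, 0.002]
wrist_force: [-0.9, -0.6, 7.9]
opening: 0.244
```

Call:
drive_tool(commands=[{"dx": 0, "dy": 0, "dz": -6, "turn": 0, "gripper": 1}, {"dx": 0, "dy": 0, "dz": -12, "turn": 0, "gripper": 1}, {"dx": 0, "dy": 5, "dz": -15, "turn": 0, "gripper": 1}, {"dx": 0, "dy": 10, "dz": -15, "turn": 0, "gripper": 1}, {"dx": 3, "dy": 14, "dz": -15, "turn": -6, "gripper": 1}, {"dx": 7, "dy": 18, "dz": -15, "turn": -12, "gripper": 1}, {"dx": 7, "dy": 18, "dz": -15, "turn": -12, "gripper": 1}, {"dx": 7, "dy": 18, "dz": -15, "turn": -12, "gripper": 1}])

```text
time_s: 10.15
eef_pos: [0.4828, 0.0246, 0.1829]
eef_rot: [-0.0, 1.0, -0.023, -0.001]
wrist_force: [0.9, 0.4, -4.0]
opening: 0.241
```

Run:
```python
from h import *
c=snap('wrist','w7.png'); np.savez('pics/w7.npz',**c); snap('scene','s7.png')
for q in blobs(c,(104,120,40),(122,255,255),500): print(cv2.boundingRect(q),rectw(c,q,.044))
togo(.62,.1,.068,-3)
```

```text
(400, 0, 154, 212) (0.6207, 0.0787, 0.144, 0.085, 87.4)
{'dx': np.float64(13.4), 'dy': np.float64(-8.05), 'dz': np.float64(11.48), 'turn': np.float64(0.5), 'alt': np.float64(-179.5)} cur yaw -2.5 q6 -0.15 q1 -0.19 t 10.25 tcp [0.4827 0.0254 0.1829] F [ 0.3  0.4 -3.2] op 0.242
```

View pics/w7.png

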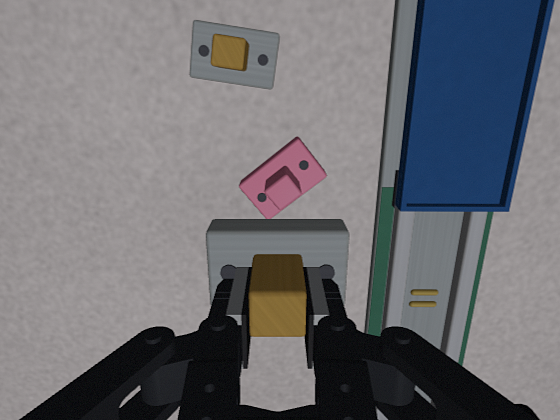

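Call:
drive_tool(commands=[{"dx": 5, "dy": 0, "dz": -1, "turn": 0.5, "gripper": 1}, {"dx": 10, "dy": 0, "dz": -1, "turn": 0.5, "gripper": 1}, {"dx": 13.5, "dy": 0, "dz": -1, "turn": 0.5, "gripper": 1}, {"dx": 13.5, "dy": 0, "dz": -1, "turn": 0.5, "gripper": 1}])

```text
time_s: 10.75
eef_pos: [0.6196, 0.0196, 0.1927]
eef_rot: [-0.0, 1.0, -0.026, -0.0]
wrist_force: [-0.1, -0.4, -4.3]
opening: 0.248
```

Run:
```python
from h import *
c=snap('wrist','w8.png'); np.savez('pics/w8.npz',**c)
for q in blobs(c,(104,120,40),(122,255,255),500): print(cv2.boundingRect(q),rectw(c,q,.044))
togo(.62,.1,.068,-3)
```

```text
(215, 0, 124, 209) (0.6216, 0.0803, 0.147, 0.083, 87.1)
(430, 85, 66, 63) (0.7562, 0.0709, 0.045, 0.045, -11.9)
{'dx': np.float64(-0.2), 'dy': np.float64(-8.02), 'dz': np.float64(12.44), 'turn': np.float64(0.0), 'alt': np.float64(-180.0)} cur yaw -3.0 q6 -0.11 q1 -0.16 t 10.8 tcp [0.618  0.0197 0.1924] F [-0.5  0.5 -4.2] op 0.242
```

View pics/w8.png

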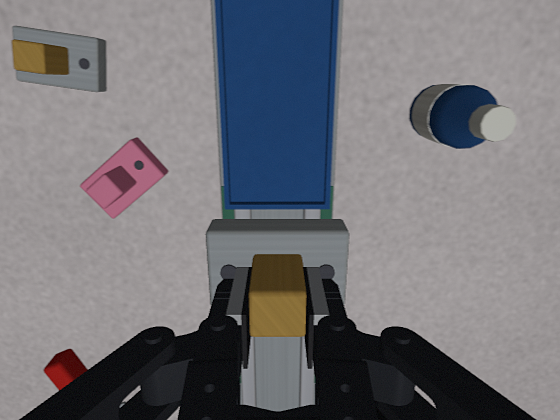

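Run:
```python
from h import *
c=load('w8')
q=blobs(c,(104,120,40),(122,255,255),500)[0][:,0,:]
L=[];Rr=[]
for y in range(20,200,6):
    xs=q[abs(q[:,1]-y)<1][:,0]; L.append(ray(c,(xs.min(),y),.044)); Rr.append(ray(c,(xs.max()+1,y),.044))
L=np.array(L);Rr=np.array(Rr)
pl=np.polyfit(L[:,1],L[:,0],1);pr=np.polyfit(Rr[:,1],Rr[:,0],1)
print('edge slopes deg',np.degrees(np.arctan(pl[0])),np.degrees(np.arctan(pr[0])))
for y in (0,.05,.1,.15): print(y,np.polyval(pl,y),np.polyval(pr,y),(np.polyval(pl,y)+np.polyval(pr,y))/2)
f=[q[abs(q[:,0]-x)<1][:,1].max() for x in range(235,325,10)]; print(f)
print([ray(c,(x,fy+1),.044).round(4)[:2] for x,fy in zip((240,280,320),(f[0],f[4],f[-1]))])
```

```text
edge slopes deg 2.832163496693435 2.8607299796041477
0 0.5765013477003227 0.6591973301377898 0.6178493389190562
0.05 0.5789748915313566 0.661695864556744 0.6203353780440504
0.1 0.5814484353623904 0.6641943989756983 0.6228214171690444
0.15 0.5839219791934244 0.6666929333946525 0.6253074562940384
[np.int32(208), np.int32(208), np.int32(208), np.int32(208), np.int32(208), np.int32(208), np.int32(208), np.int32(208), np.int32(208)]
[array([0.5885, 0.0076]), array([0.6203, 0.0059]), array([0.6522, 0.0043])]
```

Run:
```python
from h import *
for i in range(3): togo(.6249,.143,.073,-2.9)
```

```text
{'dx': np.float64(0.07), 'dy': np.float64(-12.34), 'dz': np.float64(11.95), 'turn': np.float64(-0.1), 'alt': np.float64(179.9)} cur yaw -3.0 q6 -0.11 q1 -0.16 t 10.8 tcp [0.618  0.0197 0.1924] F [-0.5  0.5 -4.2] op 0.242
{'dx': np.float64(0.07), 'dy': np.float64(-12.34), 'dz': np.float64(11.95), 'turn': np.float64(-0.1), 'alt': np.float64(179.9)} cur yaw -3.0 q6 -0.11 q1 -0.16 t 10.8 tcp [0.618  0.0197 0.1924] F [-0.5  0.5 -4.2] op 0.242
{'dx': np.float64(0.07), 'dy': np.float64(-12.34), 'dz': np.float64(11.95), 'turn': np.float64(-0.1), 'alt': np.float64(179.9)} cur yaw -3.0 q6 -0.11 q1 -0.16 t 10.8 tcp [0.618  0.0197 0.1924] F [-0.5  0.5 -4.2] op 0.242
```

Call:
drive_tool(commands=[{"dx": 0, "dy": -6, "dz": 2, "turn": 0, "gripper": 1}, {"dx": 0, "dy": -12.3, "dz": 6, "turn": 0, "gripper": 1}, {"dx": 0, "dy": -12.3, "dz": 8, "turn": 0, "gripper": 1}, {"dx": 0, "dy": -12.3, "dz": 8, "turn": 0, "gripper": 1}, {"dx": 0, "dy": -12.3, "dz": 8, "turn": 0, "gripper": 1}])

```text
time_s: 11.42
eef_pos: [0.625, 0.1408, 0.1146]
eef_rot: [0.0, 1.0, -0.027, 0.001]
wrist_force: [1.2, -0.6, -2.8]
opening: 0.244
```

Run:
```python
from h import *
c=snap('wrist','w9.png'); snap('scene','s9.png')
togo(.6249,.143,.073,-2.9)
c=snap('wrist');togo(.6249,.143,.073,-2.9)
c=snap('wrist');togo(.6249,.143,.073,-2.9)
```

```text
{'dx': np.float64(-0.14), 'dy': np.float64(-0.26), 'dz': np.float64(4.24), 'turn': np.float64(-0.2), 'alt': np.float64(179.8)} cur yaw -3.1 q6 0.09 q1 0.04 t 11.53 tcp [0.626  0.1403 0.1154] F [ 0.7  0.2 -3.1] op 0.241
{'dx': np.float64(-0.15), 'dy': np.float64(-0.27), 'dz': np.float64(4.23), 'turn': np.float64(-0.2), 'alt': np.float64(179.8)} cur yaw -3.1 q6 0.09 q1 0.04 t 11.57 tcp [0.6261 0.1403 0.1153] F [ 0.1  0.4 -3.2] op 0.244
{'dx': np.float64(-0.13), 'dy': np.float64(-0.27), 'dz': np.float64(4.2), 'turn': np.float64(-0.2), 'alt': np.float64(179.8)} cur yaw -3.1 q6 0.09 q1 0.04 t 11.62 tcp [0.626  0.1403 0.115 ] F [-0.1 -0.8 -2.3] op 0.251
```

View pics/w9.png

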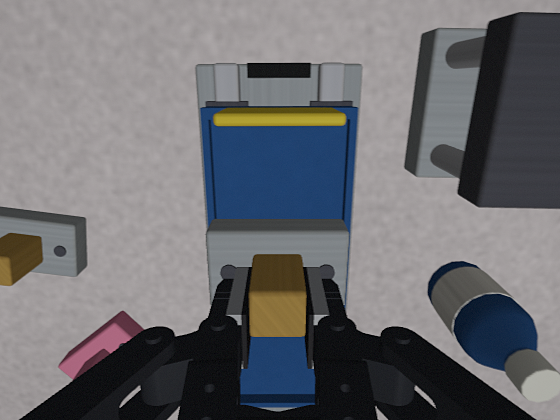

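View pics/s9.png

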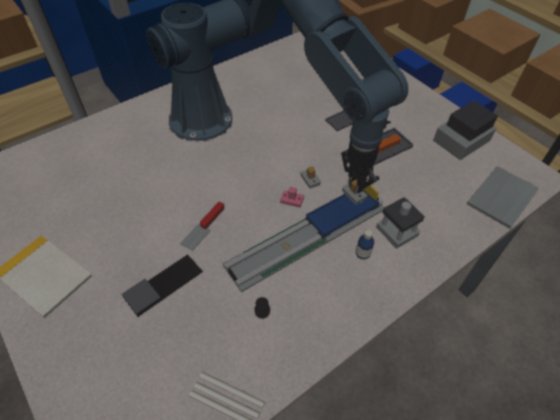

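Call:
drive_tool(commands=[{"dx": -0.1, "dy": 0, "dz": 2.5, "turn": 0, "gripper": 1}, {"dx": -0.1, "dy": 0, "dz": 3.8, "turn": 0, "gripper": 1}, {"dx": -0.1, "dy": 0, "dz": 4.2, "turn": 0, "gripper": 1}, {"dx": -0.1, "dy": 0, "dz": 4.2, "turn": 0, "gripper": 1}])

```text
time_s: 12.12
eef_pos: [0.6245, 0.141, 0.0719]
eef_rot: [-0.0, 1.0, -0.027, 0.0]
wrist_force: [0.4, -0.3, -3.0]
opening: 0.247
```

Call:
drive_tool(commands=[{"dx": 0, "dy": 0, "dz": 0, "turn": 0, "gripper": 0.5}, {"dx": 0, "dy": 0, "dz": 0, "turn": 0, "gripper": 0.4}, {"dx": 0, "dy": 0, "dz": -0.5, "turn": 0, "gripper": 0}, {"dx": 0, "dy": 0, "dz": -5, "turn": 0, "gripper": 0}, {"dx": 0, "dy": 0, "dz": -10, "turn": 0, "gripper": 0}, {"dx": 0, "dy": 4, "dz": -12, "turn": 0, "gripper": 0}, {"dx": 0, "dy": 8, "dz": -12, "turn": 0, "gripper": 0}, {"dx": 0, "dy": 8, "dz": -12, "turn": 0, "gripper": 0}])

```text
time_s: 13.12
eef_pos: [0.6202, 0.0588, 0.1924]
eef_rot: [0.0, 1.0, -0.028, 0.001]
wrist_force: [-0.6, 0.0, 0.0]
opening: 0.996
```

Run:
```python
from h import *
c=snap('wrist','w10.png')
for q in blobs(c,(12,90,60),(24,255,255),100,roi=(0,50,400,420)): print(cv2.boundingRect(q),rectw(c,q,.088))
togo(.4543,.128,.032,-10.8)
```

```text
(26, 99, 53, 32) (0.4842, 0.1296, 0.032, 0.019, -8.5)
(259, 63, 35, 34) (0.6235, 0.1422, 0.021, 0.019, -3.2)
{'dx': np.float64(-16.93), 'dy': np.float64(-5.84), 'dz': np.float64(15.98), 'turn': np.float64(7.6), 'alt': np.float64(-172.4)} cur yaw -3.2 q6 -0.04 q1 -0.09 t 13.18 tcp [0.62   0.0603 0.192 ] F [ 0.3 -0.1 -0.2] op 0.997
```

View pics/w10.png

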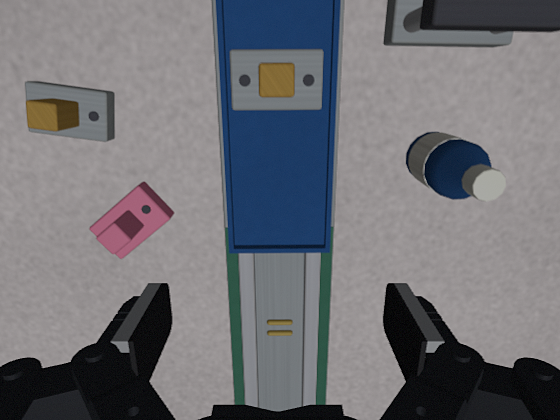

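Call:
drive_tool(commands=[{"dx": -6, "dy": -1.5, "dz": 0, "turn": 2, "gripper": 0}, {"dx": -12, "dy": -3, "dz": 2, "turn": 5, "gripper": 0}, {"dx": -16.9, "dy": -5.8, "dz": 6, "turn": 7.6, "gripper": 0}, {"dx": -16.9, "dy": -5.8, "dz": 8, "turn": 7.6, "gripper": 0}, {"dx": -16.9, "dy": -5.8, "dz": 8, "turn": 7.6, "gripper": 0}, {"dx": -16.9, "dy": -5.8, "dz": 8, "turn": 7.6, "gripper": 0}])

```text
time_s: 13.92
eef_pos: [0.4555, 0.1286, 0.1125]
eef_rot: [-0.0, 0.996, -0.093, 0.001]
wrist_force: [0.2, 0.5, 0.5]
opening: 1.003
```

Run:
```python
from h import *
c=snap('wrist','w11.png')
for q in blobs(c,(12,90,60),(24,255,255),100,roi=(100,50,400,420)): print(cv2.boundingRect(q),rectw(c,q,.052))
togo(.4543,.128,.033,-10.8)
```

```text
(258, 221, 38, 33) (0.4544, 0.1281, 0.021, 0.02, -11.5)
{'dx': np.float64(-0.17), 'dy': np.float64(0.07), 'dz': np.float64(7.97), 'turn': np.float64(0.1), 'alt': np.float64(-179.9)} cur yaw -10.7 q6 0.21 q1 0.02 t 13.97 tcp [0.4559 0.1284 0.1127] F [-0.2 -0.3  0.4] op 1.001
```

View pics/w11.png

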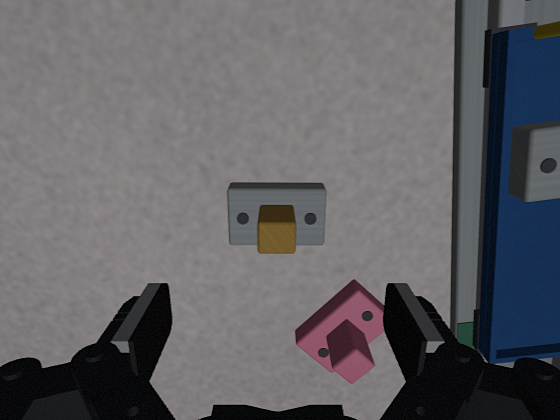

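Call:
drive_tool(commands=[{"dx": -0.15, "dy": 0, "dz": 5, "turn": 0, "gripper": 0}, {"dx": -0.15, "dy": 0, "dz": 7.9, "turn": 0, "gripper": 0}, {"dx": -0.15, "dy": 0, "dz": 7.9, "turn": 0, "gripper": 0.3}, {"dx": -0.15, "dy": 0, "dz": 7.9, "turn": 0, "gripper": 1}, {"dx": -0.15, "dy": 0, "dz": 7.9, "turn": 0, "gripper": 1}, {"dx": -0.15, "dy": 0, "dz": 7.9, "turn": 0, "gripper": 1}, {"dx": -0.15, "dy": 0, "dz": 7.9, "turn": 0, "gripper": 1}, {"dx": -0.15, "dy": 0, "dz": 7.9, "turn": 0, "gripper": 1}])

```text
time_s: 14.98
eef_pos: [0.4541, 0.1286, 0.0339]
eef_rot: [-0.0, 0.996, -0.093, 0.001]
wrist_force: [0.4, 0.1, 5.8]
opening: 0.248
```

Run:
```python
from h import *
togo(.6212,.068,.115,-2.9)
```

```text
{'dx': np.float64(17.57), 'dy': np.float64(2.86), 'dz': np.float64(-8.06), 'turn': np.float64(-7.8), 'alt': np.float64(172.2)} cur yaw -10.7 q6 0.21 q1 0.02 t 14.97 tcp [0.4541 0.1286 0.0339] F [0.4 0.1 5.8] op 0.248
```

Call:
drive_tool(commands=[{"dx": 0, "dy": 0, "dz": -6, "turn": 0, "gripper": 1}, {"dx": 0, "dy": 0, "dz": -12, "turn": 0, "gripper": 1}, {"dx": 6, "dy": 1, "dz": -12.6, "turn": -3, "gripper": 1}, {"dx": 12, "dy": 2, "dz": -12.6, "turn": -6, "gripper": 1}, {"dx": 17.6, "dy": 2.9, "dz": -12, "turn": -7.8, "gripper": 1}, {"dx": 17.6, "dy": 2.9, "dz": -8.3, "turn": -7.8, "gripper": 1}, {"dx": 17.6, "dy": 2.9, "dz": -8.3, "turn": -7.8, "gripper": 1}, {"dx": 17.6, "dy": 2.9, "dz": -8.3, "turn": -7.8, "gripper": 1}])

```text
time_s: 15.98
eef_pos: [0.6198, 0.0678, 0.116]
eef_rot: [-0.0, 1.0, -0.025, -0.0]
wrist_force: [-0.1, -0.6, -3.1]
opening: 0.249
```

Run:
```python
from h import *
c=snap('wrist','w12.png')
togo(.6212,.068,.0715,-2.9)
```

```text
{'dx': np.float64(0.07), 'dy': np.float64(-0.02), 'dz': np.float64(4.53), 'turn': np.float64(0.1), 'alt': np.float64(-179.9)} cur yaw -2.8 q6 -0.03 q1 -0.08 t 16.02 tcp [0.6205 0.0679 0.1168] F [ 0.1  0.  -2. ] op 0.243
```

View pics/w12.png

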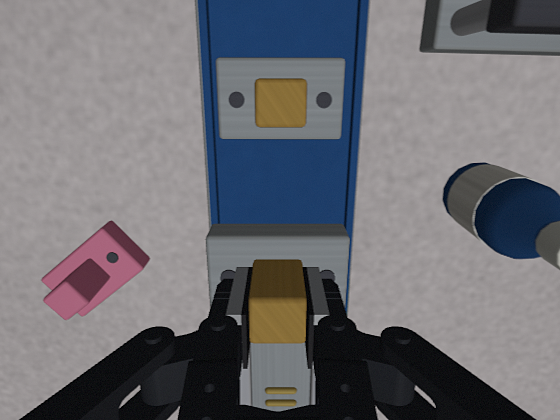

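Call:
drive_tool(commands=[{"dx": 0.05, "dy": 0, "dz": 2.5, "turn": 0, "gripper": 1}, {"dx": 0.05, "dy": 0, "dz": 4, "turn": 0, "gripper": 1}, {"dx": 0.05, "dy": 0, "dz": 4.6, "turn": 0, "gripper": 1}, {"dx": 0.05, "dy": 0, "dz": 4.6, "turn": 0, "gripper": 1}])

```text
time_s: 16.52
eef_pos: [0.6212, 0.0676, 0.0703]
eef_rot: [0.0, 1.0, -0.025, 0.001]
wrist_force: [0.6, 0.1, -3.0]
opening: 0.245
```

Call:
drive_tool(commands=[{"dx": 0, "dy": 0, "dz": 0, "turn": 0, "gripper": 0.5}, {"dx": 0, "dy": 0, "dz": 0, "turn": 0, "gripper": 0.4}, {"dx": 0, "dy": 0, "dz": -0.5, "turn": 0, "gripper": 0}, {"dx": 0, "dy": 0, "dz": -5, "turn": 0, "gripper": 0}, {"dx": 0, "dy": 0, "dz": -10, "turn": 0, "gripper": 0}, {"dx": 0, "dy": 4, "dz": -12, "turn": 0, "gripper": 0}, {"dx": 0, "dy": 4, "dz": -12, "turn": 0, "gripper": 0}])

```text
time_s: 17.4
eef_pos: [0.6204, 0.0252, 0.1926]
eef_rot: [0.001, 1.0, -0.026, 0.003]
wrist_force: [0.3, 1.5, -1.0]
opening: 0.998
```

Run:
```python
from h import *
c=snap('wrist','w13.png');np.savez('pics/w13.npz',**c); snap('scene','s13.png'); snap('top','t13.png')
for q in blobs(c,(12,90,60),(24,255,255),100,roi=(0,50,400,420)): print(cv2.boundingRect(q),rectw(c,q,.088))
for q in blobs(c,(104,120,40),(122,255,255),500): print(cv2.boundingRect(q),rectw(c,q,.044))
togo(.63,.25,.2,87)
```

```text
(257, 128, 34, 36) (0.6201, 0.069, 0.022, 0.021, 87.0)
(213, 0, 124, 215) (0.6218, 0.0831, 0.152, 0.083, 87.2)
(430, 93, 63, 61) (0.757, 0.0712, 0.044, 0.043, 74.3)
{'dx': np.float64(0.06), 'dy': np.float64(-22.24), 'dz': np.float64(-1.12), 'turn': np.float64(-89.9), 'alt': np.float64(90.1)} cur yaw -2.9 q6 -0.1 q1 -0.15 t 17.55 tcp [0.6182 0.0279 0.1887] F [-0.2  1.1  0.9] op 0.997
```

View pics/w13.png

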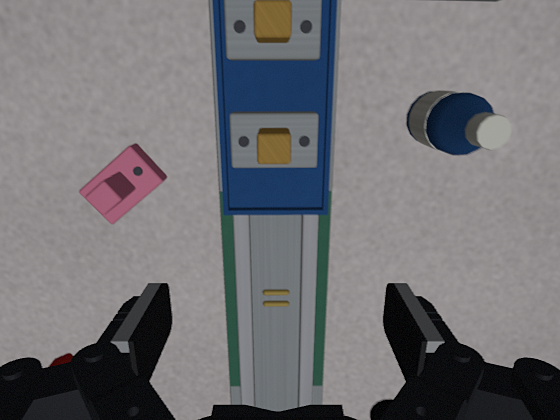

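View pics/s13.png

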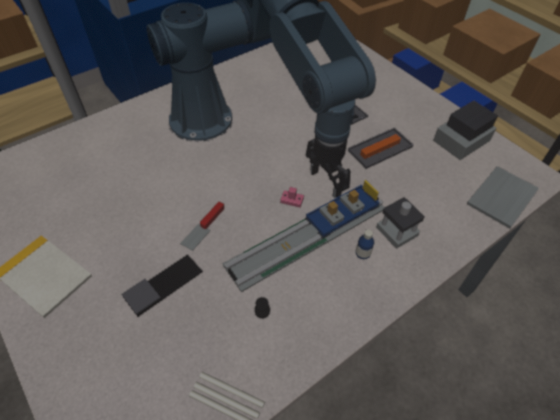

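View pics/t13.png

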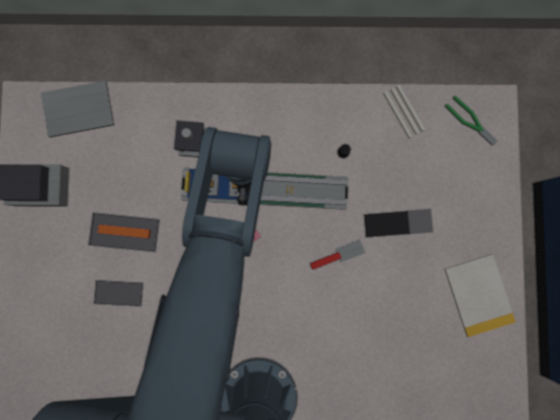

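Call:
drive_tool(commands=[{"dx": 0, "dy": -6, "dz": 0, "turn": 0, "gripper": 0.5}, {"dx": 0, "dy": -11, "dz": 0, "turn": 0, "gripper": 1}, {"dx": 0, "dy": -11, "dz": 0, "turn": 0, "gripper": 1}, {"dx": 0, "dy": -11, "dz": 0, "turn": 0, "gripper": 1}])

```text
time_s: 18.05
eef_pos: [0.6234, 0.1379, 0.1881]
eef_rot: [0.0, 1.0, -0.024, -0.001]
wrist_force: [-0.0, -0.0, 0.1]
opening: 0.144
```

Run:
```python
from h import *
c=snap('wrist','w14.png');np.savez('pics/w14.npz',**c)
for q in blobs(c,*RNG['yellow'],amin=100): print(cv2.boundingRect(q),rectw(c,q,.078))
for q in blobs(c,(12,90,60),(24,255,255),100,roi=(0,50,400,420)): print(cv2.boundingRect(q),rectw(c,q,.088))
togo(.63,.25,.2,-2.9)
```

```text
(235, 97, 94, 11) (0.6285, 0.2081, 0.058, 0.006, -2.7)
(263, 181, 33, 40) (0.624, 0.1464, 0.027, 0.021, 87.3)
(265, 273, 30, 44) (0.6211, 0.0757, 0.035, 0.021, 87.3)
{'dx': np.float64(0.06), 'dy': np.float64(-11.3), 'dz': np.float64(-1.17), 'turn': np.float64(0.0), 'alt': np.float64(-180.0)} cur yaw -2.9 q6 0.08 q1 0.03 t 18.1 tcp [0.6237 0.1371 0.1884] F [-0.4 -0.5  0. ] op 0.056
```

View pics/w14.png

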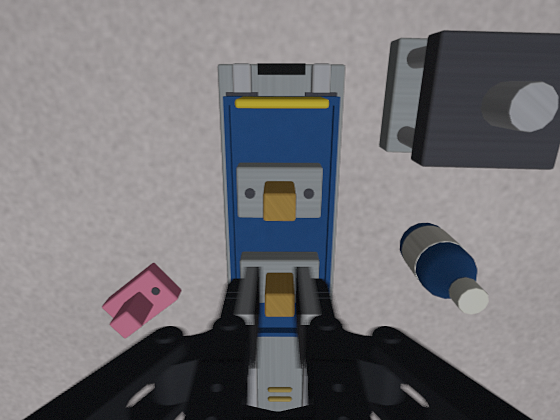

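Run:
```python
from h import *
c=load('w14')
for z in (.012,.0): print(z,ray(c,(222,66),z),ray(c,(344,66),z))
m=(ray(c,(222,66),.012)+ray(c,(344,66),.012))/2; print(m)
c=load('w8') 
T=load('top0')
print([ray(T,p,.012)[:2].round(4) for p in ((348,191),(182,185))])
```

```text
0.012 [0.58421223 0.2336804  0.012     ] [0.67849377 0.22918832 0.012     ]
0.0 [0.58257681 0.23419338 0.        ] [0.68051255 0.22952719 0.        ]
[0.631353   0.23143436 0.012     ]
[array([ 0.6107, -0.271 ]), array([0.6257, 0.2302])]
```

Call:
drive_tool(commands=[{"dx": 0, "dy": -6, "dz": -1, "turn": 0, "gripper": 1}, {"dx": 0, "dy": -11.5, "dz": -1, "turn": 0, "gripper": 1}, {"dx": 0.05, "dy": -11.5, "dz": 4, "turn": 0, "gripper": 1}, {"dx": 0.05, "dy": -11.5, "dz": 9, "turn": 0, "gripper": 1}, {"dx": 0.05, "dy": -11.5, "dz": 12.8, "turn": 0, "gripper": 1}, {"dx": 0.05, "dy": -11.5, "dz": 12.8, "turn": 0, "gripper": 1}, {"dx": 0.05, "dy": -11.5, "dz": 12.8, "turn": 0, "gripper": 1}])

```text
time_s: 18.98
eef_pos: [0.6318, 0.2516, 0.063]
eef_rot: [-0.0, 1.0, -0.026, 0.001]
wrist_force: [1.0, -0.8, 0.1]
opening: 0.003
```

Run:
```python
from h import *
snap('scene','s15.png')
togo(.63,.222,.06,-2.9)
```

```text
{'dx': np.float64(-0.09), 'dy': np.float64(3.0), 'dz': np.float64(0.38), 'turn': np.float64(-0.0), 'alt': np.float64(180.0)} cur yaw -2.9 q6 0.26 q1 0.21 t 19.02 tcp [0.6324 0.2519 0.0638] F [ 0.2 -0.  -0.4] op 0.001
```

View pics/s15.png

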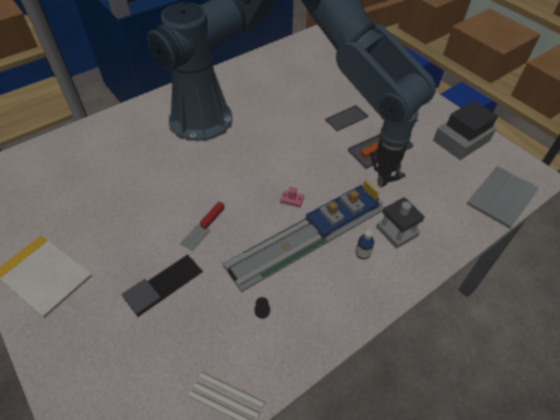

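Call:
drive_tool(commands=[{"dx": -0.15, "dy": 1.5, "dz": 0.2, "turn": 0, "gripper": 1}, {"dx": -0.15, "dy": 2.3, "dz": 0.2, "turn": 0, "gripper": 1}, {"dx": -0.15, "dy": 2.6, "dz": 0.2, "turn": 0, "gripper": 1}, {"dx": -0.15, "dy": 2.9, "dz": 0.2, "turn": 0, "gripper": 1}])

```text
time_s: 19.52
eef_pos: [0.6277, 0.223, 0.0596]
eef_rot: [-0.0, 1.0, -0.025, 0.0]
wrist_force: [-0.3, 0.2, 0.5]
opening: -0.002
```

Call:
drive_tool(commands=[{"dx": 0, "dy": 0.3, "dz": 0, "turn": 0, "gripper": 1}, {"dx": 0, "dy": 0.6, "dz": 0, "turn": 0, "gripper": 1}])

```text
time_s: 19.77
eef_pos: [0.6274, 0.2178, 0.0595]
eef_rot: [-0.0, 1.0, -0.025, 0.0]
wrist_force: [-0.0, 2.9, 1.4]
opening: 0.002
```

Call:
drive_tool(commands=[{"dx": 0, "dy": 0.4, "dz": 0, "turn": 0, "gripper": 1}, {"dx": 0, "dy": 1, "dz": 0, "turn": 0, "gripper": 1}, {"dx": 0, "dy": 1.8, "dz": 0, "turn": 0, "gripper": 1}, {"dx": 0, "dy": 2.8, "dz": 0, "turn": 0, "gripper": 1}, {"dx": 0, "dy": 3.8, "dz": 0, "turn": 0, "gripper": 1}, {"dx": 0, "dy": 4.8, "dz": 0, "turn": 0, "gripper": 1}, {"dx": 0, "dy": 5.8, "dz": 0, "turn": 0, "gripper": 1}, {"dx": 0, "dy": 6.8, "dz": 0, "turn": 0, "gripper": 1}, {"dx": 0, "dy": 7.8, "dz": 0, "turn": 0, "gripper": 1}, {"dx": 0, "dy": 8.8, "dz": 0, "turn": 0, "gripper": 1}, {"dx": 0, "dy": 9.8, "dz": 0, "turn": 0, "gripper": 1}, {"dx": 0, "dy": 10.8, "dz": 0, "turn": 0, "gripper": 1}, {"dx": 0, "dy": 11.8, "dz": 0, "turn": 0, "gripper": 1}, {"dx": 0, "dy": 12.8, "dz": 0, "turn": 0, "gripper": 1}, {"dx": 0, "dy": 13.8, "dz": 0, "turn": 0, "gripper": 1}, {"dx": 0, "dy": 14.8, "dz": 0, "turn": 0, "gripper": 1}, {"dx": 0, "dy": 15.8, "dz": 0, "turn": 0, "gripper": 1}, {"dx": 0, "dy": 16.6, "dz": 0, "turn": 0, "gripper": 1}, {"dx": 0, "dy": 17.1, "dz": 0, "turn": 0, "gripper": 1}, {"dx": 0, "dy": 17.3, "dz": 0, "turn": 0, "gripper": 1}])

```text
time_s: 22.28
eef_pos: [0.6183, 0.0442, 0.0591]
eef_rot: [-0.0, 1.0, -0.025, -0.0]
wrist_force: [1.1, 2.1, 1.1]
opening: 0.002
```

Run:
```python
from h import *
snap('scene','s16.png');snap('wrist','w16.png')
togo(.63,.222,.06,-2.9)
```

```text
{'dx': np.float64(0.31), 'dy': np.float64(-17.83), 'dz': np.float64(-0.12), 'turn': np.float64(0.0), 'alt': np.float64(-180.0)} cur yaw -2.9 q6 -0.07 q1 -0.12 t 22.38 tcp [0.618  0.0441 0.0589] F [-0.4  0.2  0.5] op 0.003
```

View pics/s16.png

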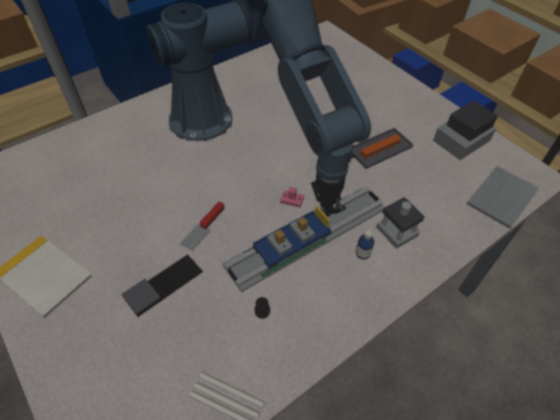

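Call:
drive_tool(commands=[{"dx": 0, "dy": 0.5, "dz": 0, "turn": 0, "gripper": 1}, {"dx": 0, "dy": 1, "dz": 0, "turn": 0, "gripper": 1}, {"dx": 0, "dy": 1.5, "dz": 0, "turn": 0, "gripper": 1}, {"dx": 0, "dy": 1.8, "dz": 0, "turn": 0, "gripper": 1}, {"dx": 0, "dy": 2.0, "dz": 0, "turn": 0, "gripper": 1}])

```text
time_s: 23.0
eef_pos: [0.617, 0.0249, 0.0589]
eef_rot: [-0.0, 1.0, -0.025, -0.001]
wrist_force: [-0.8, 0.8, -0.6]
opening: 0.006
```

Call:
drive_tool(commands=[{"dx": 0, "dy": 0.1, "dz": 0, "turn": 0, "gripper": 1}, {"dx": 0, "dy": 0.2, "dz": 0, "turn": 0, "gripper": 1}])

```text
time_s: 23.25
eef_pos: [0.6169, 0.0224, 0.0589]
eef_rot: [-0.0, 1.0, -0.025, -0.001]
wrist_force: [-2.2, 4.3, -0.5]
opening: -0.001
```

Call:
drive_tool(commands=[{"dx": 0, "dy": 0.1, "dz": 0, "turn": 0, "gripper": 1}, {"dx": 0, "dy": 0.2, "dz": 0, "turn": 0, "gripper": 1}])

```text
time_s: 23.5
eef_pos: [0.6168, 0.0218, 0.0589]
eef_rot: [-0.001, 1.0, -0.025, -0.001]
wrist_force: [-0.5, 11.4, -0.8]
opening: -0.002
```

Call:
drive_tool(commands=[{"dx": 0, "dy": 0.05, "dz": 0, "turn": 0, "gripper": 1}, {"dx": 0, "dy": 0.1, "dz": 0, "turn": 0, "gripper": 1}])

```text
time_s: 23.75
eef_pos: [0.6169, 0.0216, 0.059]
eef_rot: [-0.002, 1.0, -0.025, -0.0]
wrist_force: [-0.4, 12.8, -0.9]
opening: -0.001
```

Run:
```python
from h import *
snap('wrist');togo(.617,.02,.06,-2.9)
```

```text
{'dx': np.float64(0.02), 'dy': np.float64(0.16), 'dz': np.float64(-0.1), 'turn': np.float64(0.0), 'alt': np.float64(-180.0)} cur yaw -2.9 q6 -0.11 q1 -0.16 t 23.8 tcp [0.6169 0.0216 0.059 ] F [-1.  10.5 -0.5] op -0.001
```

Call:
drive_tool(commands=[{"dx": 0, "dy": 0.05, "dz": 0, "turn": 0, "gripper": 1}, {"dx": 0, "dy": 0.05, "dz": 0, "turn": 0, "gripper": 1}])

```text
time_s: 24.05
eef_pos: [0.6168, 0.0215, 0.059]
eef_rot: [-0.002, 1.0, -0.025, -0.0]
wrist_force: [-0.3, 12.8, -0.9]
opening: -0.004
```

Call:
drive_tool(commands=[{"dx": 0, "dy": 0.05, "dz": 0, "turn": 0, "gripper": 1}, {"dx": 0, "dy": 0.05, "dz": 0, "turn": 0, "gripper": 1}])

```text
time_s: 24.3
eef_pos: [0.6168, 0.0214, 0.059]
eef_rot: [-0.002, 1.0, -0.025, -0.0]
wrist_force: [0.0, 13.7, -2.3]
opening: 0.0
```

Call:
drive_tool(commands=[{"dx": 0, "dy": -2, "dz": 0, "turn": 0, "gripper": 1}, {"dx": 0, "dy": -3, "dz": -4, "turn": 0, "gripper": 1}, {"dx": 0, "dy": -3, "dz": -10, "turn": 0, "gripper": 1}, {"dx": 0, "dy": 2, "dz": -14, "turn": 0, "gripper": 1}, {"dx": 0, "dy": 8, "dz": -14, "turn": 0, "gripper": 1}, {"dx": 0, "dy": 14, "dz": -14, "turn": 0, "gripper": 1}, {"dx": 0, "dy": 20, "dz": -14, "turn": 0, "gripper": 1}, {"dx": 0, "dy": 26, "dz": -14, "turn": 0, "gripper": 1}, {"dx": 0, "dy": 29, "dz": -14, "turn": 0, "gripper": 1}, {"dx": 0, "dy": 29, "dz": -14, "turn": 0, "gripper": 1}, {"dx": 0, "dy": 29, "dz": -14, "turn": 0, "gripper": 1}])

```text
time_s: 25.68
eef_pos: [0.6029, -0.2705, 0.1993]
eef_rot: [0.0, 1.0, -0.025, -0.0]
wrist_force: [-0.9, 0.7, 0.0]
opening: -0.001
```

Run:
```python
from h import *
c=snap('wrist','w17.png');np.savez('pics/w17.npz',**c)
togo(.617,.02,.06,-2.9)
```

```text
{'dx': np.float64(-0.02), 'dy': np.float64(-29.03), 'dz': np.float64(13.94), 'turn': np.float64(0.1), 'alt': np.float64(-179.9)} cur yaw -2.8 q6 -0.55 q1 -0.6 t 25.73 tcp [ 0.603  -0.2699  0.1994] F [-0.1  0.3  0.1] op -0.003
```

View pics/w17.png

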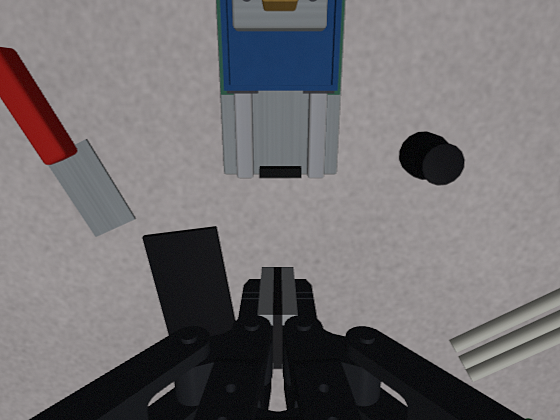

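Run:
```python
from h import *
c=load('w17'); im=c['image']
cv2.imwrite('pics/w17c.png',cv2.resize(cv2.convertScaleAbs(im[70:190,205:355],alpha=1.5),None,fx=4.5,fy=4.5,interpolation=cv2.INTER_CUBIC)[:,:,::-1])
for q in blobs(c,(104,120,30),(122,255,255),500)[:1]:
    q=q[:,0]; print([(x,q[abs(q[:,0]-x)<1][:,1].max()) for x in range(225,340,10)])
for v in (92,93,94,95): print(v,ray(c,(280,v),.044)[:2].round(4))
for v in (172,174,176,178): print(v,ray(c,(230,v),.012)[:2].round(4),ray(c,(332,v),.012)[:2].round(4))
```

```text
[(225, np.int32(90)), (235, np.int32(90)), (245, np.int32(90)), (255, np.int32(90)), (265, np.int32(89)), (275, np.int32(89)), (285, np.int32(89)), (295, np.int32(89)), (305, np.int32(90)), (315, np.int32(90)), (325, np.int32(90)), (335, np.int32(90))]
92 [ 0.6079 -0.1954]
93 [ 0.6078 -0.1961]
94 [ 0.6078 -0.1968]
95 [ 0.6078 -0.1975]
172 [ 0.5612 -0.261 ] [ 0.6506 -0.2654]
174 [ 0.5611 -0.2628] [ 0.6506 -0.2672]
176 [ 0.5609 -0.2646] [ 0.6506 -0.269 ]
178 [ 0.5607 -0.2664] [ 0.6506 -0.2708]
```

View pics/w17c.png

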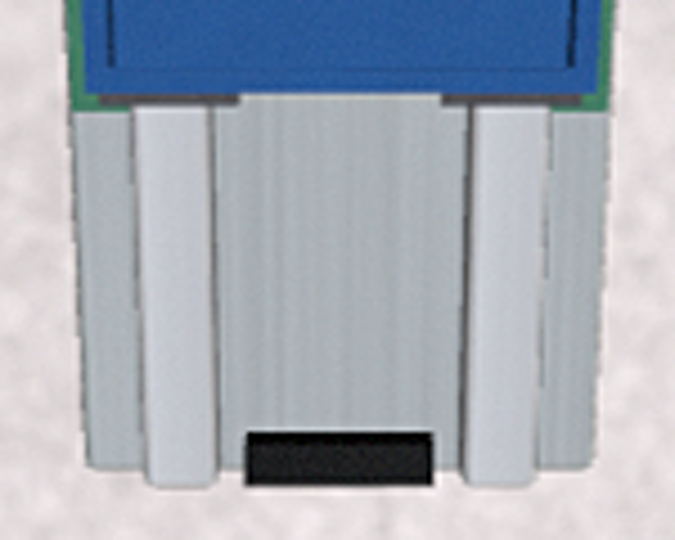

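Call:
drive_tool(commands=[{"dx": 0, "dy": -1.5, "dz": 0, "turn": 0, "gripper": 1}, {"dx": 0, "dy": -1.5, "dz": 0, "turn": 0, "gripper": 1}, {"dx": 0, "dy": -1.5, "dz": 0, "turn": 0, "gripper": 1}, {"dx": 0, "dy": -1.5, "dz": 0, "turn": 0, "gripper": 1}])

```text
time_s: 26.22
eef_pos: [0.6036, -0.256, 0.1994]
eef_rot: [0.0, 1.0, -0.025, 0.0]
wrist_force: [-0.8, -0.2, 0.7]
opening: -0.004
```

```bash
cat >> h.py <<'E'
def avg(n=8):
    P=[]
    for i in range(n):
        c=ctrl.camera('wrist'); P.append(np.r_[st()['eef_pos'],-c['R'].T@c['t']])
    return c,np.mean(P,0),np.std(P,0)
E
python3 - <<'E'
from h import *
c,m,s=avg(); print(m.round(4),s.round(4)); np.savez('pics/w18.npz',**c); cv2.imwrite('pics/w18.png',c['image'][:,:,::-1])
E
```

```text
[ 0.6034 -0.2563  0.1993  0.6063 -0.1738  0.3328] [0.     0.0001 0.     0.     0.0001 0.    ]
```

Call:
drive_tool(commands=[{"dx": 0, "dy": 7.2, "dz": 0, "turn": 0, "gripper": 1}, {"dx": 0, "dy": 7.2, "dz": 0, "turn": 0, "gripper": 1}, {"dx": 0, "dy": 7.2, "dz": 0, "turn": 0, "gripper": 1}, {"dx": 0, "dy": 7.2, "dz": 0, "turn": 0, "gripper": 1}, {"dx": 0, "dy": 7.2, "dz": 0, "turn": 0, "gripper": 1}])

```text
time_s: 27.25
eef_pos: [0.6002, -0.3268, 0.1994]
eef_rot: [-0.0, 1.0, -0.024, -0.0]
wrist_force: [-0.3, -0.5, -0.8]
opening: 0.005
```

Run:
```python
from h import *
c,m,s=avg(); print(m.round(4),s.round(4)); np.savez('pics/w19.npz',**c); cv2.imwrite('pics/w19.png',c['image'][:,:,::-1])
for n in ('w18','w19'):
    c=load(n); im=c['image'][0:200,180:380]
    cv2.imwrite('pics/%sc.png'%n,cv2.resize(cv2.convertScaleAbs(im,alpha=1.5),None,fx=3,fy=3,interpolation=cv2.INTER_CUBIC)[:,:,::-1])
    d=c['R']@np.array([0,0,-1.]); p=c['mtx']@d; print('nadir',p[:2]/p[2])
```

```text
[ 0.6001 -0.3274  0.1994  0.6028 -0.2448  0.3329] [0.0001 0.0003 0.     0.     0.0003 0.    ]
nadir [276.53023325  81.54578992]
nadir [276.48394184  81.51795208]
```

View pics/w18c.png

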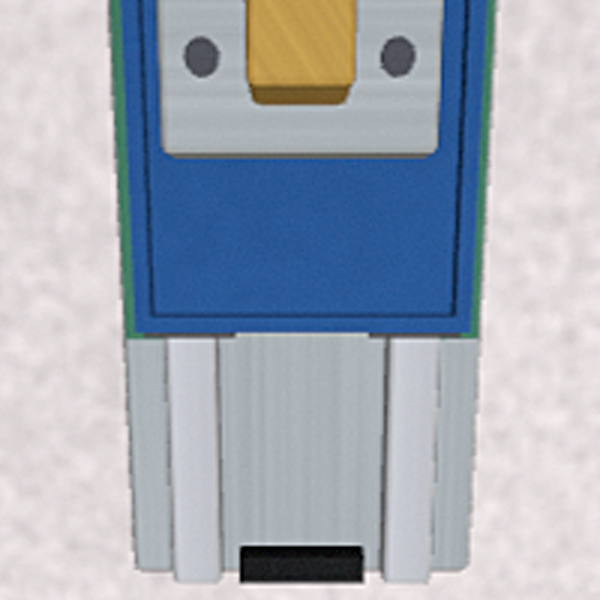

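View pics/w19c.png

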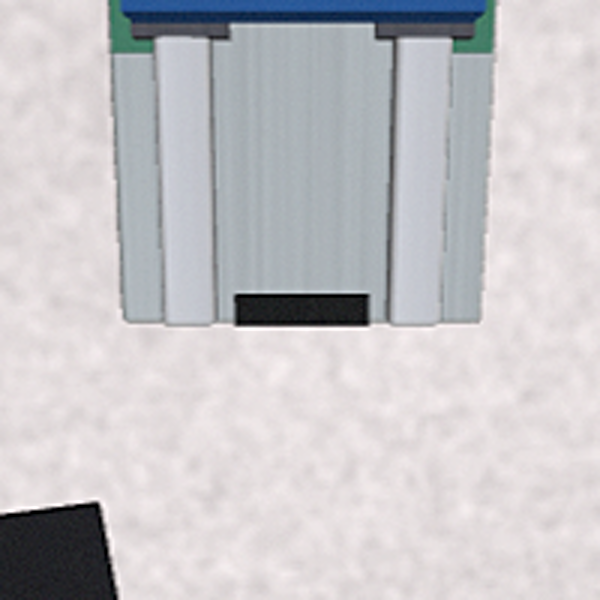

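Run:
```python
from h import *
a=load('w18');b=load('w19')
f=ray(a,(280,111.),.044); e=ray(b,(280,107.8),.012); print(f,e,np.linalg.norm((f-e)[:2]))
# stripe end
print('stripe in w18 ',ray(a,(224,112.6),.012),ray(a,(340,112.6),.012),' rail end in w18',ray(a,(280,190.5),.012))
print('stripe w19',ray(b,(219,17.3),.012),ray(b,(343,17.3),.012))
```

```text
[ 0.60782279 -0.19478029  0.044     ] [ 0.6046418  -0.26606515  0.012     ] 0.07135579327244872
stripe in w18  [ 0.56135306 -0.1960846   0.012     ] [ 0.65786546 -0.20087232  0.012     ]  rail end in w18 [ 0.60476887 -0.26573631  0.012     ]
stripe w19 [ 0.56077752 -0.19633148  0.012     ] [ 0.65633379 -0.20098282  0.012     ]
```

Run:
```python
from h import *
togo(.40,-.17,.2,-158)
```

```text
{'dx': np.float64(-20.75), 'dy': np.float64(-14.77), 'dz': np.float64(-0.07), 'turn': np.float64(-24.9), 'alt': np.float64(155.1)} cur yaw -2.9 q6 -0.62 q1 -0.67 t 27.65 tcp [ 0.5999 -0.3279  0.1993] F [-0.3  0.4  0.5] op -0.003
```

Call:
drive_tool(commands=[{"dx": -2, "dy": -1.5, "dz": 0, "turn": 10.5, "gripper": 0}, {"dx": -4, "dy": -3, "dz": 0, "turn": 21, "gripper": 0}, {"dx": -6, "dy": -4.5, "dz": 0, "turn": 31, "gripper": 0}, {"dx": -8, "dy": -6, "dz": 0, "turn": 42, "gripper": 0}, {"dx": -10, "dy": -7.5, "dz": 0, "turn": 52, "gripper": 0}, {"dx": -12, "dy": -9, "dz": 0, "turn": 63, "gripper": 0}, {"dx": -14, "dy": -10.5, "dz": 0, "turn": 73, "gripper": 0}, {"dx": -16, "dy": -12, "dz": 0, "turn": 84, "gripper": 0}, {"dx": -18, "dy": -13.5, "dz": 0, "turn": 94, "gripper": 0}, {"dx": -20.7, "dy": -14.8, "dz": 0, "turn": 105, "gripper": 0}, {"dx": -20.7, "dy": -14.8, "dz": 0, "turn": 115, "gripper": 0}, {"dx": -20.7, "dy": -14.8, "dz": 0, "turn": 126, "gripper": 0}, {"dx": -20.7, "dy": -14.8, "dz": 0, "turn": 136, "gripper": 0}, {"dx": -20.7, "dy": -14.8, "dz": 0, "turn": 147, "gripper": 0}, {"dx": -20.7, "dy": -14.8, "dz": 0, "turn": 155, "gripper": 0}, {"dx": -20.7, "dy": -14.8, "dz": 0, "turn": 155, "gripper": 0}, {"dx": -20.7, "dy": -14.8, "dz": 0, "turn": 155, "gripper": 0}])

```text
time_s: 29.78
eef_pos: [0.4006, -0.1699, 0.1994]
eef_rot: [0.0, -0.193, 0.981, -0.0]
wrist_force: [0.8, -0.2, 0.0]
opening: 1.002
```

Run:
```python
from h import *
c=snap('wrist','w20.png');np.savez('pics/w20.npz',**c)
for k in ('red','red2'):
  for q in blobs(c,*RNG[k],amin=100): print(k,cv2.boundingRect(q),rectw(c,q,.026))
togo(.40,-.17,.2,-158)
```

```text
red (276, 95, 28, 113) (0.4008, -0.1994, 0.093, 0.021, -68.4)
{'dx': np.float64(0.06), 'dy': np.float64(0.01), 'dz': np.float64(-0.06), 'turn': np.float64(0.3), 'alt': np.float64(-179.7)} cur yaw -157.7 q6 2.08 q1 -0.68 t 29.82 tcp [ 0.4006 -0.1698  0.1994] F [ 0.4 -0.3  0.3] op 1.0
```

View pics/w20.png

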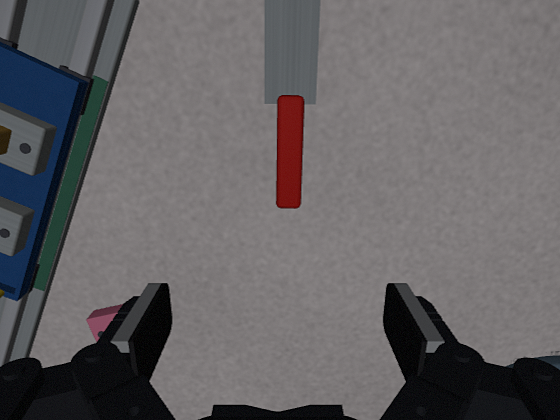

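Run:
```python
from h import *
togo(.4045,-.2087,.013,-158.4)
c=load('w20'); im=c['image'][0:320,0:160]
cv2.imwrite('pics/w20c.png',cv2.resize(cv2.convertScaleAbs(im,alpha=1.5),None,fx=1.85,fy=1.85,interpolation=cv2.INTER_CUBIC)[:,:,::-1])
```

```text
{'dx': np.float64(1.11), 'dy': np.float64(-3.74), 'dz': np.float64(18.64), 'turn': np.float64(0.7), 'alt': np.float64(-179.3)} cur yaw -157.7 q6 2.08 q1 -0.68 t 29.82 tcp [ 0.4006 -0.1698  0.1994] F [ 0.4 -0.3  0.3] op 1.0
```

View pics/w20c.png

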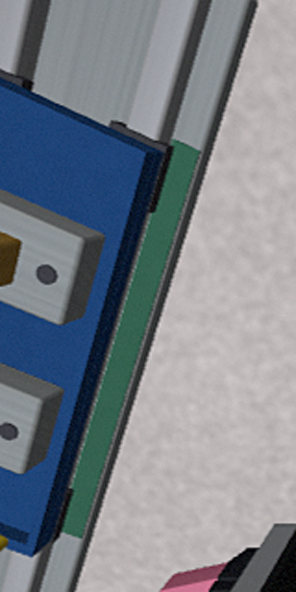

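Run:
```python
from h import *
c=load('w20'); u=np.array([.0497,.9988])
f=lambda p,z: ray(c,p,z)[:2]@u
s1=(f((93,76.8),.012)+f((108,82),.012))/2; s2=(f((34.6,286.5),.012)+f((44.9,290.3),.012))/2
print('stripe',s1,s2,s2-s1,(s1+s2)/2)
c1=f((88,81),.044);c2=f((17.8,299),.044);print('carrier',c1,c2,c2-c1,(c1+c2)/2)
```

```text
stripe -0.16659184800079124 0.04627704171126735 0.21286888971205858 -0.06015740314476195
carrier -0.16758666536914388 0.03812550700259775 0.20571217237174164 -0.06473057918327306
```

Call:
drive_tool(commands=[{"dx": 1.1, "dy": -3.7, "dz": 6, "turn": 0.7, "gripper": 0}, {"dx": 1.1, "dy": -3.7, "dz": 10, "turn": 0.7, "gripper": 0}, {"dx": 1.1, "dy": -3.7, "dz": 10, "turn": 0.7, "gripper": 0}])

```text
time_s: 30.2
eef_pos: [0.4017, -0.2064, 0.0962]
eef_rot: [-0.003, -0.186, 0.983, 0.003]
wrist_force: [-0.6, 0.6, 0.1]
opening: 1.001
```

Run:
```python
from h import *
c=snap('wrist','w21.png')
for q in blobs(c,*RNG['red'],amin=100): print(cv2.boundingRect(q),rectw(c,q,.026))
togo(.4045,-.2087,.013,-158.4)
```

```text
(253, 158, 37, 151) (0.4015, -0.2017, 0.096, 0.02, -68.4)
{'dx': np.float64(-0.08), 'dy': np.float64(-0.2), 'dz': np.float64(8.55), 'turn': np.float64(-0.1), 'alt': np.float64(179.9)} cur yaw -158.5 q6 2.03 q1 -0.74 t 30.25 tcp [ 0.4033 -0.2074  0.0985] F [-0.4  0.2  0.2] op 1.002
```

View pics/w21.png

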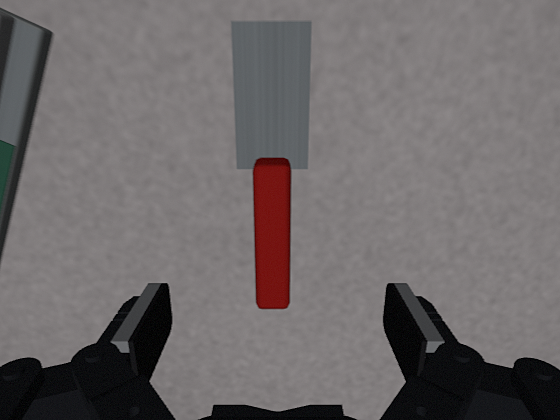

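Call:
drive_tool(commands=[{"dx": 0, "dy": -0.1, "dz": 5, "turn": 0, "gripper": 0}, {"dx": 0, "dy": -0.1, "dz": 8, "turn": 0, "gripper": 0}, {"dx": 0, "dy": -0.1, "dz": 8.4, "turn": 0, "gripper": 0.3}, {"dx": 0, "dy": -0.1, "dz": 8.4, "turn": 0, "gripper": 1}, {"dx": 0, "dy": -0.1, "dz": 8.4, "turn": 0, "gripper": 1}, {"dx": 0, "dy": -0.1, "dz": 8.4, "turn": 0, "gripper": 1}, {"dx": 0, "dy": -0.1, "dz": 8.4, "turn": 0, "gripper": 1}, {"dx": 0, "dy": -0.1, "dz": 8.4, "turn": 0, "gripper": 1}])

```text
time_s: 31.25
eef_pos: [0.406, -0.2102, 0.0172]
eef_rot: [0.001, -0.186, 0.983, -0.001]
wrist_force: [0.2, 2.1, 8.5]
opening: 0.238
```

Call:
drive_tool(commands=[{"dx": 0, "dy": 0, "dz": -6, "turn": 0, "gripper": 1}, {"dx": 0, "dy": 0, "dz": -12, "turn": 0, "gripper": 1}, {"dx": 0, "dy": 0, "dz": -15, "turn": 0, "gripper": 1}, {"dx": 0, "dy": 0, "dz": -15, "turn": 0, "gripper": 1}])

```text
time_s: 31.75
eef_pos: [0.4063, -0.2105, 0.1686]
eef_rot: [0.002, -0.186, 0.983, -0.003]
wrist_force: [-0.7, 0.1, -1.7]
opening: 0.242
```

Run:
```python
from h import *
c=snap('wrist','w22.png');np.savez('pics/w22.npz',**c)
togo(.49,-.33,.15,-175)
```

```text
{'dx': np.float64(-3.49), 'dy': np.float64(-14.3), 'dz': np.float64(1.69), 'turn': np.float64(16.4), 'alt': np.float64(-163.6)} cur yaw -158.6 q6 2.03 q1 -0.74 t 31.8 tcp [ 0.4052 -0.2096  0.1665] F [-0.6  0.6 -1.8] op 0.239
```

View pics/w22.png

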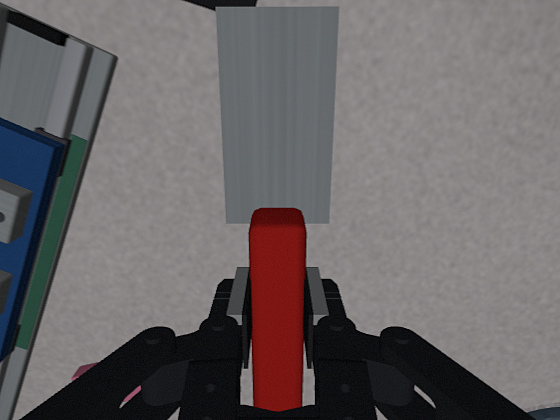

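Run:
```python
from h import *
togo(.415,-.36,.20,-175)
c=load('w22'); R=None
o=st(); Rt=Rm(o); p=o['eef_pos']
for px in ((218,7),(338,7)): print('tip tool frame', (Rt.T@(ray(c,px,p[2]-.0152)-p)).round(4))
for px in ((226,222),(329,222)): print('blade rear tool frame', (Rt.T@(ray(c,px,p[2]-.0152)-p)).round(4))
```

```text
{'dx': np.float64(4.58), 'dy': np.float64(-14.37), 'dz': np.float64(-3.32), 'turn': np.float64(16.4), 'alt': np.float64(-163.6)} cur yaw -158.6 q6 2.03 q1 -0.74 t 31.8 tcp [ 0.4052 -0.2096  0.1665] F [-0.6  0.6 -1.8] op 0.239
tip tool frame [-0.0208 -0.1108  0.0155]
tip tool frame [ 0.0226 -0.1108  0.0155]
blade rear tool frame [-0.0214 -0.0278  0.0153]
blade rear tool frame [ 0.0231 -0.0279  0.0152]
```

Call:
drive_tool(commands=[{"dx": 1.5, "dy": -5, "dz": -1, "turn": 6, "gripper": 1}, {"dx": 3, "dy": -10, "dz": -2, "turn": 12, "gripper": 1}, {"dx": 4.6, "dy": -14.4, "dz": -3, "turn": 16.4, "gripper": 1}, {"dx": 4.6, "dy": -14.4, "dz": -3, "turn": 16.4, "gripper": 1}, {"dx": 4.6, "dy": -14.4, "dz": -3, "turn": 16.4, "gripper": 1}])

```text
time_s: 32.42
eef_pos: [0.4135, -0.3586, 0.1931]
eef_rot: [-0.001, -0.044, 0.999, 0.002]
wrist_force: [0.4, 0.6, -1.5]
opening: 0.239
```

Run:
```python
from h import *
c,m,s=avg(3); cv2.imwrite('pics/w23.png',c['image'][:,:,::-1]);np.savez('pics/w23.npz',**c)
togo(.415,-.36,.20,-175)
```

```text
{'dx': np.float64(-0.07), 'dy': np.float64(-0.17), 'dz': np.float64(-0.58), 'turn': np.float64(0.1), 'alt': np.float64(-179.9)} cur yaw -174.9 q6 2.12 q1 -0.93 t 32.58 tcp [ 0.4142 -0.3583  0.1942] F [-0.7 -0.6 -2.4] op 0.242
```

View pics/w23.png

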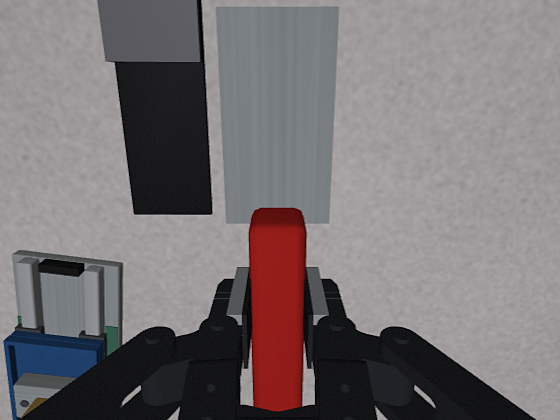

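Run:
```python
from h import *
c=load('w23'); im=c['image']
cv2.imwrite('pics/w23c.png',cv2.resize(cv2.convertScaleAbs(im[0:225,90:225],alpha=2),None,fx=2.6,fy=2.6,interpolation=cv2.INTER_CUBIC)[:,:,::-1])
h=cv2.cvtColor(im,cv2.COLOR_RGB2HSV)
q=blobs(c,(0,0,0),(180,255,45),1000,roi=(90,0,216,230))[0]; print(cv2.boundingRect(q),rectw(c,q,.006))
q=blobs(c,(0,0,55),(180,40,95),1000,roi=(90,0,210,70))[0]; print(cv2.boundingRect(q),rectw(c,q,.022))
for y in (80,110,140,170,200):
    v=h[y,90:225,2].astype(int); xs=np.where(v<45)[0]+90
    a=ray(c,(xs.min(),y),.006);b=ray(c,(xs.max()+1,y),.006); print(y,xs.min(),xs.max(),a[:2].round(4),b[:2].round(4),((a+b)/2)[:2].round(4),np.linalg.norm(a-b).round(4))
```

```text
(115, 0, 97, 214) (0.512, -0.4058, 0.173, 0.071, -85.3)
(98, 0, 60, 63) (0.5336, -0.4664, 0.042, 0.039, -84.8)
80 117 204 [ 0.5497 -0.4311] [ 0.4786 -0.4375] [ 0.5142 -0.4343] 0.0714
110 121 206 [ 0.5476 -0.4076] [ 0.4763 -0.414 ] [ 0.5119 -0.4108] 0.0716
140 125 207 [ 0.5453 -0.3828] [ 0.4747 -0.3892] [ 0.51  -0.386] 0.0709
170 129 209 [ 0.5429 -0.3568] [ 0.4722 -0.3632] [ 0.5076 -0.36  ] 0.071
200 132 210 [ 0.5413 -0.3292] [ 0.4705 -0.3356] [ 0.5059 -0.3324] 0.0712
```

View pics/w23c.png

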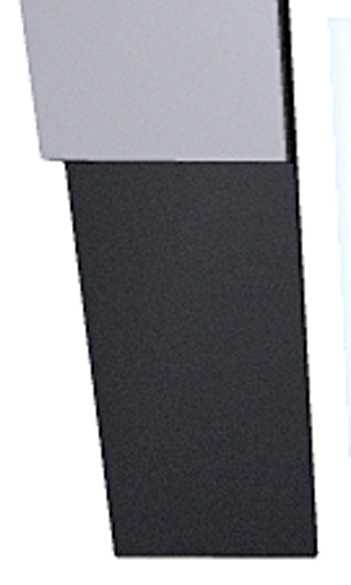

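Run:
```python
from h import *
c=load('w23')
d=np.array([np.cos(np.radians(-85.3)),np.sin(np.radians(-85.3))]); n=np.array([-d[1],d[0]])
ne=(ray(c,(134,213.7),.006)+ray(c,(211.5,213.7),.006))[:2]/2
mo=(ray(c,(107,61.2),.022)+ray(c,(200.5,61.2),.022))[:2]/2
print(ne,mo,(mo-ne)@d,(mo-ne)@n)
o1=ne+.1*d; o2=mo-.03*d; print('dock origin',o1,o2)
O=(o1+o2)/2; 
tcp_home=O+(.092-.1108)*d; print('TCP home',tcp_home,'pre (tip 15 mm before mouth)',O+(.015-.1108)*d)
togo(*(O+(.010-.1108)*d),.06,-175.3)
```

```text
[ 0.50478704 -0.31937303] [ 0.51480514 -0.44775118] 0.1287673284978038 -0.0005347066964292745
dock origin [ 0.51298089 -0.41903677] [ 0.51234698 -0.41785205]
TCP home [ 0.51112349 -0.39970763] pre (tip 15 mm before mouth) [ 0.50481423 -0.32296655]
{'dx': np.float64(-9.36), 'dy': np.float64(3.19), 'dz': np.float64(13.41), 'turn': np.float64(0.4), 'alt': np.float64(-179.6)} cur yaw -174.9 q6 2.12 q1 -0.93 t 32.58 tcp [ 0.4142 -0.3583  0.1942] F [-0.7 -0.6 -2.4] op 0.242
```

Call:
drive_tool(commands=[{"dx": -3, "dy": 1, "dz": 0, "turn": 0.2, "gripper": 1}, {"dx": -6, "dy": 2, "dz": 3, "turn": 0.4, "gripper": 1}, {"dx": -9.45, "dy": 3.2, "dz": 8, "turn": 0.4, "gripper": 1}, {"dx": -9.45, "dy": 3.2, "dz": 13, "turn": 0.4, "gripper": 1}, {"dx": -9.45, "dy": 3.2, "dz": 13.4, "turn": 0.4, "gripper": 1}, {"dx": -9.45, "dy": 3.2, "dz": 13.4, "turn": 0.4, "gripper": 1}])

```text
time_s: 33.33
eef_pos: [0.5062, -0.32, 0.0624]
eef_rot: [0.0, -0.041, 0.999, -0.0]
wrist_force: [0.9, -1.3, -0.3]
opening: 0.24
```

Run:
```python
from h import *
c,m,s=avg(3); cv2.imwrite('pics/w24.png',c['image'][:,:,::-1]);np.savez('pics/w24.npz',**c)
d=np.array([np.cos(np.radians(-85.3)),np.sin(np.radians(-85.3))]); n=np.array([-d[1],d[0]])
togo(*(np.array([.5127,-.4184])+(.010-.1108)*d+.0009*n),.026,-175.3); snap('scene','s24.png')
```

```text
{'dx': np.float64(0.15), 'dy': np.float64(0.38), 'dz': np.float64(3.82), 'turn': np.float64(-0.1), 'alt': np.float64(179.9)} cur yaw -175.4 q6 2.3 q1 -0.76 t 33.48 tcp [ 0.507  -0.3214  0.0642] F [-0.   0.1 -1.6] op 0.242
```

View pics/w24.png

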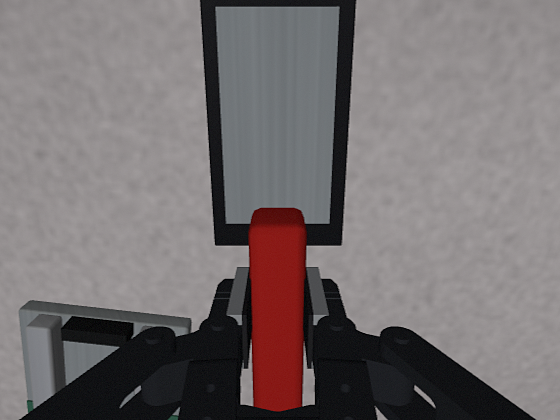

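Call:
drive_tool(commands=[{"dx": 0.1, "dy": 0.3, "dz": 2, "turn": 0, "gripper": 1}, {"dx": 0.1, "dy": 0.3, "dz": 3.4, "turn": 0, "gripper": 1}, {"dx": 0.1, "dy": 0.3, "dz": 3.8, "turn": 0, "gripper": 1}, {"dx": 0.1, "dy": 0.3, "dz": 3.8, "turn": 0, "gripper": 1}])

```text
time_s: 34.02
eef_pos: [0.5048, -0.3174, 0.0238]
eef_rot: [0.0, -0.04, 0.999, -0.0]
wrist_force: [0.1, -0.8, -1.2]
opening: 0.241
```

Run:
```python
from h import *
c,m,s=avg(3); cv2.imwrite('pics/w25.png',c['image'][:,:,::-1]);np.savez('pics/w25.npz',**c)
d=np.array([np.cos(np.radians(-85.3)),np.sin(np.radians(-85.3))]); n=np.array([-d[1],d[0]])
togo(*(np.array([.5127,-.4184])+(.092-.1108)*d+.0009*n),.026,-175.3); S=snap('scene','s25.png')
cv2.imwrite('pics/s25c.png',cv2.resize(cv2.convertScaleAbs(S['image'][180:330,90:270],alpha=1.6),None,fx=4,fy=4,interpolation=cv2.INTER_CUBIC)[:,:,::-1])
```

```text
{'dx': np.float64(-0.05), 'dy': np.float64(-8.26), 'dz': np.float64(-0.22), 'turn': np.float64(-0.1), 'alt': np.float64(179.9)} cur yaw -175.4 q6 2.3 q1 -0.76 t 34.17 tcp [ 0.5049 -0.3173  0.0237] F [ 0.3 -0.7 -0.8] op 0.238
```

View pics/w25.png

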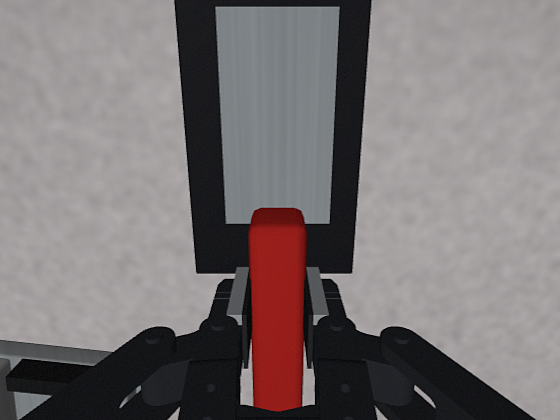

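View pics/s25c.png

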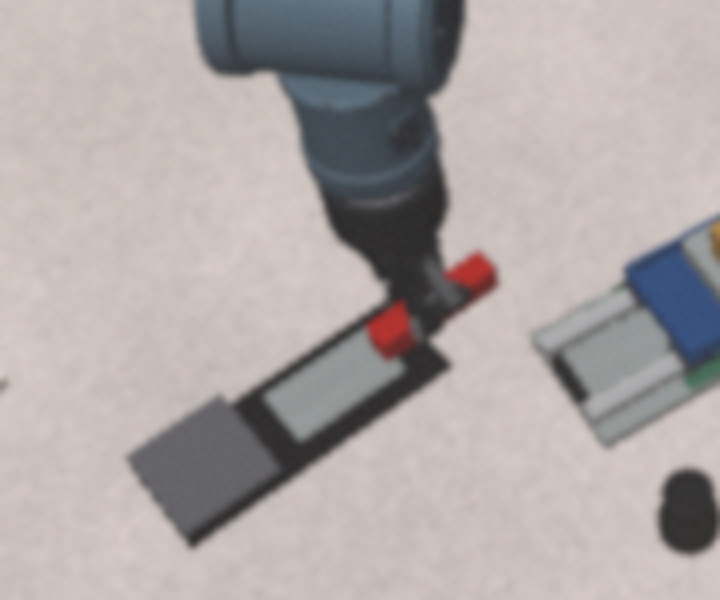

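Call:
drive_tool(commands=[{"dx": -0.12, "dy": -0.6, "dz": -0.2, "turn": 0, "gripper": 1}, {"dx": -0.12, "dy": -1.4, "dz": -0.2, "turn": 0, "gripper": 1}, {"dx": -0.12, "dy": -2.2, "dz": -0.2, "turn": 0, "gripper": 1}, {"dx": -0.12, "dy": -3, "dz": -0.2, "turn": 0, "gripper": 1}, {"dx": -0.12, "dy": -3.5, "dz": -0.2, "turn": 0, "gripper": 1}])

```text
time_s: 34.85
eef_pos: [0.5085, -0.3525, 0.0252]
eef_rot: [0.0, -0.04, 0.999, -0.0]
wrist_force: [-0.0, -0.4, -1.1]
opening: 0.242
```

Call:
drive_tool(commands=[{"dx": 0, "dy": -0.8, "dz": 0, "turn": 0, "gripper": 1}, {"dx": 0, "dy": -1.6, "dz": 0, "turn": 0, "gripper": 1}, {"dx": 0, "dy": -2.4, "dz": 0, "turn": 0, "gripper": 1}, {"dx": 0, "dy": -3.2, "dz": 0, "turn": 0, "gripper": 1}, {"dx": 0, "dy": -3.8, "dz": 0, "turn": 0, "gripper": 1}, {"dx": 0, "dy": -4, "dz": 0, "turn": 0, "gripper": 1}])

```text
time_s: 35.6
eef_pos: [0.5118, -0.3921, 0.0253]
eef_rot: [0.0, -0.04, 0.999, -0.0]
wrist_force: [0.6, -0.2, -1.6]
opening: 0.243
```

Run:
```python
from h import *
c,m,s=avg(2); cv2.imwrite('pics/w26.png',c['image'][:,:,::-1]);np.savez('pics/w26.npz',**c)
d=np.array([np.cos(np.radians(-85.3)),np.sin(np.radians(-85.3))]); n=np.array([-d[1],d[0]])
togo(*(np.array([.5127,-.4184])+(.092-.1108)*d+.0009*n),.026,-175.3)
```

```text
{'dx': np.float64(0.03), 'dy': np.float64(-0.78), 'dz': np.float64(-0.08), 'turn': np.float64(-0.1), 'alt': np.float64(179.9)} cur yaw -175.4 q6 2.22 q1 -0.84 t 35.7 tcp [ 0.5117 -0.3917  0.0252] F [ 0.3  1.1 -1.1] op 0.242
```

View pics/w26.png

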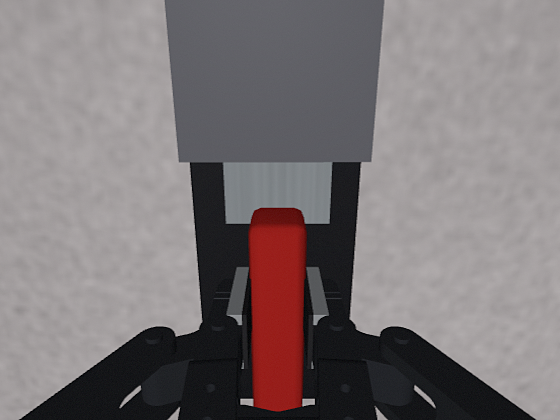

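Blade is in the slot with no contact force. Pushing the last few millimetres.

Call:
drive_tool(commands=[{"dx": 0, "dy": -0.3, "dz": 0.1, "turn": 0, "gripper": 1}, {"dx": 0, "dy": -0.5, "dz": 0.1, "turn": 0, "gripper": 1}, {"dx": 0, "dy": -0.6, "dz": 0.1, "turn": 0, "gripper": 1}])

```text
time_s: 36.08
eef_pos: [0.5123, -0.3977, 0.0243]
eef_rot: [-0.0, -0.04, 0.999, 0.0]
wrist_force: [0.0, -1.1, -1.3]
opening: 0.238
```

Call:
drive_tool(commands=[{"dx": 0, "dy": -0.1, "dz": 0, "turn": 0, "gripper": 1}, {"dx": 0, "dy": -0.2, "dz": 0, "turn": 0, "gripper": 1}])

```text
time_s: 36.33
eef_pos: [0.5125, -0.3996, 0.0243]
eef_rot: [-0.0, -0.04, 0.999, -0.0]
wrist_force: [-1.2, 0.6, -2.0]
opening: 0.239
```

Call:
drive_tool(commands=[{"dx": 0, "dy": -0.1, "dz": 0, "turn": 0, "gripper": 1}, {"dx": 0, "dy": -0.2, "dz": 0, "turn": 0, "gripper": 1}])

```text
time_s: 36.58
eef_pos: [0.5124, -0.4004, 0.024]
eef_rot: [-0.0, -0.04, 0.999, 0.001]
wrist_force: [-0.4, 5.8, 1.2]
opening: 0.243
```

Call:
drive_tool(commands=[{"dx": 0, "dy": -0.1, "dz": 0, "turn": 0, "gripper": 1}, {"dx": 0, "dy": -0.2, "dz": 0, "turn": 0, "gripper": 1}])

```text
time_s: 36.83
eef_pos: [0.5124, -0.4004, 0.0236]
eef_rot: [-0.001, -0.041, 0.999, 0.003]
wrist_force: [-1.0, 13.7, 4.2]
opening: 0.245
```

Call:
drive_tool(commands=[{"dx": 0, "dy": 0.35, "dz": 0.05, "turn": 0, "gripper": 1}, {"dx": 0, "dy": 0.35, "dz": 0.05, "turn": 0, "gripper": 0.6}, {"dx": 0, "dy": 0.35, "dz": 0.05, "turn": 0, "gripper": 0.3}, {"dx": 0, "dy": 0.35, "dz": 0.05, "turn": 0, "gripper": 0.0}, {"dx": 0, "dy": 0.35, "dz": -5, "turn": 0, "gripper": 0}, {"dx": 0, "dy": 0.35, "dz": -11, "turn": 0, "gripper": 0}, {"dx": 0, "dy": 6, "dz": -16, "turn": 0, "gripper": 0}, {"dx": 0, "dy": 12, "dz": -16, "turn": 0, "gripper": 0}, {"dx": 0, "dy": 12, "dz": -16, "turn": 0, "gripper": 0}, {"dx": 0, "dy": 12, "dz": -16, "turn": 0, "gripper": 0}])

```text
time_s: 38.08
eef_pos: [0.5033, -0.284, 0.1846]
eef_rot: [0.0, -0.041, 0.999, -0.0]
wrist_force: [0.2, -1.0, -0.1]
opening: 1.0
```

Run:
```python
from h import *
c,m,s=avg(2); cv2.imwrite('pics/w27.png',c['image'][:,:,::-1]);np.savez('pics/w27.npz',**c)
for q in blobs(c,*RNG['red'],amin=100): print(cv2.boundingRect(q),rectw(c,q,.032))
d=np.array([np.cos(np.radians(-85.3)),np.sin(np.radians(-85.3))])
togo(.61,.05,.24,-2.9); snap('scene','s27.png')
```

```text
(262, 0, 31, 123) (0.5101, -0.3806, 0.081, 0.021, -85.1)
{'dx': np.float64(-13.33), 'dy': np.float64(32.55), 'dz': np.float64(-5.61), 'turn': np.float64(7.5), 'alt': np.float64(-172.5)} cur yaw -175.4 q6 2.34 q1 -0.72 t 38.17 tcp [ 0.5031 -0.2852  0.184 ] F [-0.8 -0.2  0.2] op 0.998
```

View pics/w27.png

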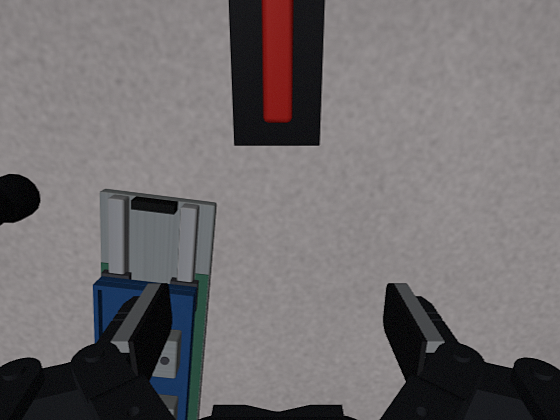

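View pics/s27.png

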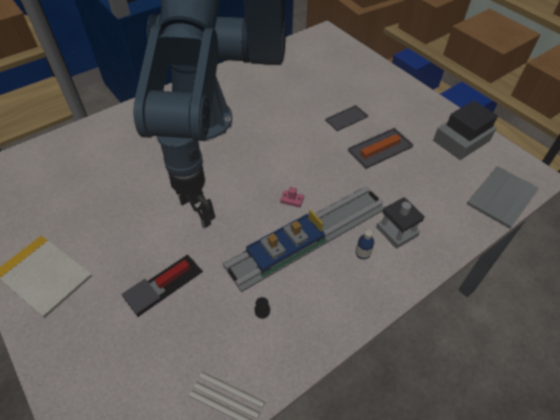

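Run:
```python
from h import *
c=load('w27'); d=np.array([np.cos(np.radians(-85.3)),np.sin(np.radians(-85.3))])
h=ray(c,(277,122.5),.030)[:2]; e=ray(c,(277,145),.006)[:2]; print('handle rear from dock near end mm',(h-e)@d*1000,'tip x in dock', ((h-e)@d-.1+.170)*1000, 'via abs', ((h-[.5127,-.4184])@d+.170)*1000)
```

```text
handle rear from dock near end mm 20.77974999200601 tip x in dock 90.77974999200602 via abs 91.073045940654
```

Run:
```python
from h import *
togo(.622,.09,.22,-175.4)
```

```text
{'dx': np.float64(-14.85), 'dy': np.float64(36.46), 'dz': np.float64(-3.62), 'turn': np.float64(-0.0), 'alt': np.float64(180.0)} cur yaw -175.4 q6 2.34 q1 -0.72 t 38.23 tcp [ 0.503  -0.2853  0.1838] F [0.4 0.4 0.4] op 1.003
```

Run:
```python
from h import *
togo(.58,.075,.22,-150)
```

```text
{'dx': np.float64(-10.54), 'dy': np.float64(35.3), 'dz': np.float64(-3.62), 'turn': np.float64(-25.4), 'alt': np.float64(154.6)} cur yaw -175.4 q6 2.34 q1 -0.72 t 38.23 tcp [ 0.503  -0.2853  0.1838] F [0.4 0.4 0.4] op 1.003
```

Call:
drive_tool(commands=[{"dx": -1, "dy": 5, "dz": -3.6, "turn": -6, "gripper": 0}, {"dx": -3, "dy": 10, "dz": -3.6, "turn": -13, "gripper": 0}, {"dx": -4.5, "dy": 15, "dz": -3.6, "turn": -20, "gripper": 0}, {"dx": -6, "dy": 20, "dz": -3.6, "turn": -25.4, "gripper": 0}, {"dx": -8, "dy": 26, "dz": -3.6, "turn": -25.4, "gripper": 0}, {"dx": -10.5, "dy": 32, "dz": -3.6, "turn": -25.4, "gripper": 0}, {"dx": -10.5, "dy": 35.3, "dz": -3.6, "turn": -25.4, "gripper": 0}, {"dx": -10.5, "dy": 35.3, "dz": -3.6, "turn": -25.4, "gripper": 0}, {"dx": -10.5, "dy": 35.3, "dz": -3.6, "turn": -25.4, "gripper": 0}, {"dx": -10.5, "dy": 35.3, "dz": -3.6, "turn": -25.4, "gripper": 0}])

```text
time_s: 39.48
eef_pos: [0.5795, 0.0747, 0.2201]
eef_rot: [-0.0, -0.258, 0.966, -0.0]
wrist_force: [0.3, 0.6, -0.6]
opening: 0.996
```

Run:
```python
from h import *
c,m,s=avg(3); cv2.imwrite('pics/w28.png',c['image'][:,:,::-1]);np.savez('pics/w28.npz',**c)
d=c['R']@np.array([0,0,-1.]); p=c['mtx']@d; print('nadir',p[:2]/p[2],m,s.round(4))
```

```text
nadir [277.7384405   81.51095496] [0.57943326 0.07497358 0.2202454  0.61978639 0.00144912 0.35370838] [0.     0.0002 0.0001 0.     0.0001 0.0001]
```

View pics/w28.png

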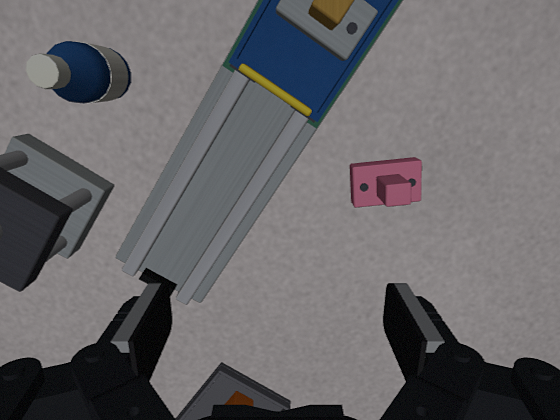

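Run:
```python
from h import *
c=load('w28'); im=c['image'][40:150,210:350]
cv2.imwrite('pics/w28c.png',cv2.resize(cv2.convertScaleAbs(im,alpha=1.6),None,fx=5,fy=5,interpolation=cv2.INTER_CUBIC)[:,:,::-1])
```

```text
(no output)
```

View pics/w28c.png

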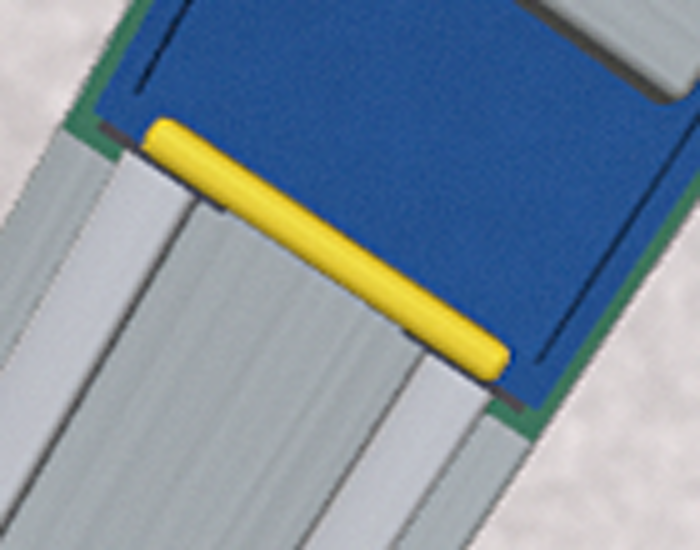

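Run:
```python
from h import *
c=load('w28'); u=np.array([.0497,.9988]); P=lambda p,z: ray(c,(210+p[0]/5,40+p[1]/5),z)[:2]@u
b=[P(p,.044) for p in ((97,113),(540,406))]; s=[P(p,.012) for p in ((65,127),(118,160),(490,415),(533,440))]
print('rear',b,np.mean(b),'stripe',s,np.mean(s)); 
e=[ray(c,p,.012)[:2]@u for p in ((117,260),(192,301))]; print('rail end',e)
a=load('w18'); f=ray(a,(280,111.),.044)[:2]@u; sf=np.mean([ray(a,p,.012)[:2]@u for p in ((224,112.6),(340,112.6))]); print('front',f,'stripe',sf)
print('carrier mid',(f+np.mean(b))/2,'len',np.mean(b)-f,'stripe mid',(sf+np.mean(s))/2,'len',np.mean(s)-sf)
o=ctrl.get_obs(); print(o['time_s'])
```

```text
rear [np.float64(0.04101426816434056), np.float64(0.04027859015150938)] 0.04064642915792497 stripe [np.float64(0.04678879376494936), np.float64(0.046437998970387584), np.float64(0.04723971949387995), np.float64(0.04668567416096562)] 0.04678804659754563
rail end [np.float64(0.2645556575896903), np.float64(0.2654851878772875)]
front -0.16433776543289116 stripe -0.1679427027890264
carrier mid -0.0618456681374831 len 0.20498419459081613 stripe mid -0.06057732809574039 len 0.21473074938657202
39.625
```

Run:
```python
from h import *
S=snap('scene','s29.png'); cv2.imwrite('pics/s29c.png',cv2.resize(cv2.convertScaleAbs(S['image'][90:320,110:420],alpha=1.6),None,fx=2.5,fy=2.5,interpolation=cv2.INTER_CUBIC)[:,:,::-1])
```

```text
(no output)
```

View pics/s29c.png

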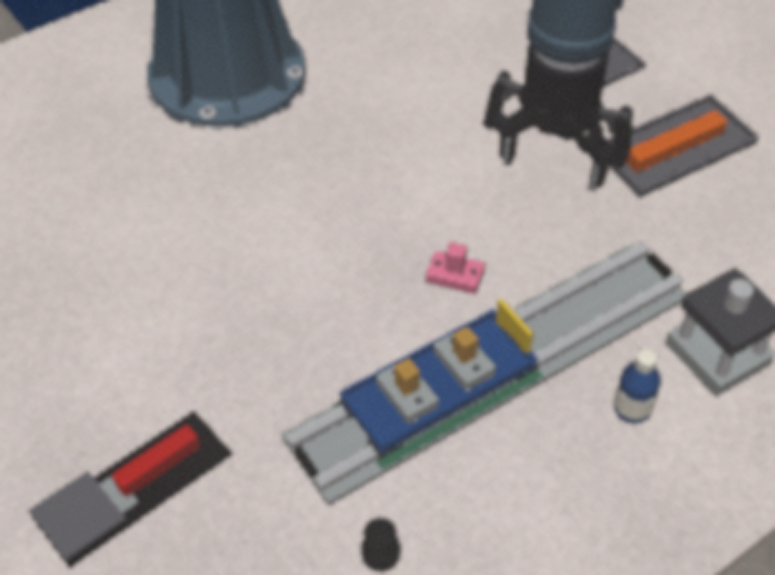

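```bash
python3 -c "
from h import *
print(ctrl.hand_in())"
```

```text
the job is handed in; nothing more can be done
None
```

I laid the stop bar in the larger grey tray and stood both steel inserts on the carrier. I then pushed the carrier into the station and slid the scraper into its dock, and handed in at about 40 s. The hand-in gave no verdict, so the results below are my own last measurements.

- **Inserts:** only two were present. Both stand upright, centred between the lips. I left the pink look-alike where it was.
- **Carrier:** the marks and rail end put the joint at about 0.211 to 0.212, inside the 0.206 to 0.214 range. I saw no clear snap into the detent. It stopped firmly against 13.7 N, and my travel estimate alone (about 0.207) suggested it might have stopped just short. Wrist-camera views from nearly overhead, of both the green stripes and the rail end, showed it seated. One oblique view had suggested about 0.2146, and I discarded it as biased.
- **Scraper:** the blade met the slot's end wall at 13.7 N. I measured its edge about 1 mm from the end, and its handle lines up with the dock to within about 0.2°.
- **Bar:** it lies flat near the middle of the tray, in line with it.
- **Leave-alone items:** the die set, loupe and bottle look unmoved in the last scene picture, and the gripper was clear of everything.

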